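# Put the mixed-up squeeze bottles back into their own colour-coded wells

## Robot

A 6-joint arm with a two-finger parallel gripper is mounted at the origin on a cart in front of the work surface, level with it; the furniture and walls round the work are solid. World frame = base frame: x ahead of the robot, y to its left, z up, the work surface at z = 0. Lengths are in mm, angles in rad, forces in N, time in s.
With the tool pointing down it reaches from about 425 to 1125 mm from the base axis. Payload 14.9 kg.
Tool frame: the origin (TCP) lies between the finger pads; the fingertips stand 14 mm ahead of it and the grasp point (between the pads) lies 5 mm behind it; x points along the fingers, z is the direction in which the jaws open and shut, and the axes are right-handed (so a half turn about x gives the same grasp; the last joint's range is limited). The gripper opens to 91 mm and grips with 3 to 60 N. Pads are 32 mm wide; open, the fingers measure 118 mm over their backs; the gripper's body (76 mm by 178 mm) begins 60 mm behind the grasp point.
Start: joints at [-1.346, 0.379, 1.734, -0, 1.028, -0.033], TCP at [178.463, -676.882, 197.132] pointing down, gripper open.
Joint ranges: [-2.77, 2.77], [-0.74, 2.19], [0, 2.66], [-1.06, 4.2], [0.31, 2.87], [-3.08, 3.08]. Speed limits (rad/s): [1.89, 1.89, 2.39, 3.14, 3.14, 3.14].

## Interface

Orientations are given as a unit quaternion [w, x, y, z].
In Python, from workcell import get_obs, read_camera, camera_model, job_done gives the robot as it stands.
- The arm moves only by the tool apply_moves, never from a script. Its argument "motion" is a list of rows, each an object with "xyz": the shift along the tool's x, y, z in m, a list of three; "turn": the turn, a rotation vector about the tool's x, y, z in rad, a list of three; "jaw": the opening, from -1 (shut) to 1 (fully open), so that 0 is half open. In form: [{"xyz": [tx, ty, tz], "turn": [wx, wy, wz], "jaw": jaw}, ...]. A call has 1 to 12 rows; each row shifts and turns the pose as measured when the row begins, along the tool's axes as they then stand; what a row does not reach is not made up. A row lasts 1/10 s, in which the tool goes at most 50 mm and 8.59 degrees, less where a joint would pass 70% of its speed; a pose out of reach is approached as far as the arm can. A call with a gripper value outside its range is refused whole. The fingers move at their own pace and stop on an object; "grip_force" is the grip in N (left out, the last holds). Time passes only in rows, so rows that do not move let the fingers close. It gives the time, the measured TCP pose, the force and the opening at its end, in the units of the state.
- get_obs(): the state, without advancing time (a new reading comes with each control period).
- read_camera(name): name is "scene" or "top" or "wrist"; returns the picture (384x512x3 uint8, red, green, blue); there is no depth.
- camera_model(name): a dict with "fx", "fy", "cx", "cy" (pixels), "k1" (the pictures are not rectified: a ray, as slopes to the right and down, at radius r is drawn at 1 + k1 r^2 times it, then the intrinsics apply), "R" (3x3) and "t" (3): a world point X has camera coordinates R X + t; the wrist camera has in their place "tool_from_camera" (4x4, takes a point from camera to tool coordinates, whose origin is the TCP and whose axes are the tool frame's). Camera axes: x right, y down, z forward; pixel columns grow to the right and rows downward; lengths in mm; the calibration is good to about 2 mm. A picture is of the moment at which its call begins: read the wrist's pose just before it. camera_model takes no time and is no camera call.
- job_done(): hands the job in, once; it reports no verdict.
The state is a dict: "t": time; "qpos": joint angles; "dq": joint speeds; "joint_torque": joint torques, N m; "eef_pos": TCP position; "tool_rot": TCP orientation; "ft_force": force on the tool from outside, world axes, zero at the start; "wrist_torque": the same for the moment, N m; "finger_gap": finger opening in mm.
Only numpy, scipy, OpenCV 4.12 (cv2) and the standard library are available. Lean on these libraries where they do the work, as an engineer would, in place of code of your own. Each camera call takes 0.05 s, during which the arm holds its last target. There are 200 camera calls.

## Task

The three squeeze bottles in the steel caddy were put back in the wrong wells after washing up. Move them so that each bottle stands in the well whose ring has the colour of its cap and nozzle (red, green, white); a well holds only one bottle, so use the empty black-ringed well, or any free spot, on the way and leave the black one empty at the end. Keep the bottles upright and do not disturb the roll of tape and the empty cup beside the caddy.

Things in the scene. Friction and masses are not known exactly. Their poses are not given: they have to be found in the camera images.
- bottle_red_mid (a point): squeeze bottle: cream-white body, red screw cap and pointed red nozzle; loose, about 0.2 kg, 174 mm tall standing. The point is on its axis, half-way up (87 mm above its underside), z up the axis. Body 52 mm in diameter, up to 37 mm above the point; then the ribbed cap, 37 mm wide, from 37 to 56 mm above the point, the place to grip it from above (20 to 30 N holds it well); then the slim nozzle, 12 to 14 mm wide at its foot, to 87 mm above the point
- bottle_green_mid (a point): squeeze bottle: cream-white body, green screw cap and pointed green nozzle; loose, about 0.2 kg, 162 mm tall standing. The point is on its axis, half-way up (81 mm above its underside), z up the axis. Body 50 mm in diameter, up to 35 mm above the point; then the ribbed cap, 36 mm wide, from 35 to 53 mm above the point, the place to grip it from above (20 to 30 N holds it well); then the slim nozzle, 12 to 14 mm wide at its foot, to 81 mm above the point
- bottle_white_mid (a point): squeeze bottle: brown body, white screw cap and pointed white nozzle; loose, about 0.2 kg, 185 mm tall standing. The point is on its axis, half-way up (92.5 mm above its underside), z up the axis. Body 56 mm in diameter, up to 39.5 mm above the point; then the ribbed cap, 40 mm wide, from 39.5 to 58.5 mm above the point, the place to grip it from above (20 to 30 N holds it well); then the slim nozzle, 12 to 14 mm wide at its foot, to 92.5 mm above the point
- ring_red_mouth (a point): red flared plastic ring round the mouth of one of the four wells of a fixed steel caddy, the home of the bottle with the red cap. The point is the centre of the mouth, 62 mm above the table; z up, y along the row of wells (98 mm apart). The ring is 91 mm wide outside, 84 mm inside at the top, and narrows within 12 mm to 68 mm. The well's flat floor, on which a bottle stands, lies 54 mm below the point
- ring_green_mouth (a point): green flared plastic ring round the mouth of one of the four wells of a fixed steel caddy, the home of the bottle with the green cap. The point is the centre of the mouth, 62 mm above the table; z up, y along the row of wells (98 mm apart). The ring is 91 mm wide outside, 84 mm inside at the top, and narrows within 12 mm to 68 mm. The well's flat floor, on which a bottle stands, lies 54 mm below the point
- ring_white_mouth (a point): white flared plastic ring round the mouth of one of the four wells of a fixed steel caddy, the home of the bottle with the white cap. The point is the centre of the mouth, 62 mm above the table; z up, y along the row of wells (98 mm apart). The ring is 91 mm wide outside, 84 mm inside at the top, and narrows within 12 mm to 68 mm. The well's flat floor, on which a bottle stands, lies 54 mm below the point
- ring_black_mouth (a point): black flared plastic ring round the mouth of one of the four wells of a fixed steel caddy, the spare well, which stands empty at the start and takes any bottle. The point is the centre of the mouth, 62 mm above the table; z up, y along the row of wells (98 mm apart). The ring is 91 mm wide outside, 84 mm inside at the top, and narrows within 12 mm to 68 mm. The well's flat floor, on which a bottle stands, lies 54 mm below the point
- tape_mid (a point): roll of cream packing tape lying flat, 100 mm wide, 48 mm high, loose on the table to the right of the caddy; the point is its centre, 24 mm above the table. Not to be disturbed
- empty_cup_mid (a point): small empty steel cup, 66 mm wide, 33 mm high, loose on the table to the left of the caddy; the point is its centre, 16.5 mm above the table. Not to be disturbed

How it is judged (in metres and radians):
At the end, for the whole second after the job is handed in: Each bottle (red, green, white cap) stands on the floor of the well with the ring of its own colour: its middle within 15 mm of the well's axis and within 5 mm of its standing height, upright within 0.1 rad, at rest; the black-ringed well is thereby empty (horizontal distance between bottle_red_mid and ring_red_mouth below 0.015 m and z of bottle_red_mid in the frame of ring_red_mouth between 0.028 and 0.038 m and angle between each of bottle_red_mid, bottle_green_mid, bottle_white_mid's own z axis and vertical below 0.1 rad and linear speed of each of bottle_red, bottle_green, bottle_white below 0.02 m/s and horizontal distance between bottle_green_mid and ring_green_mouth below 0.015 m and z of bottle_green_mid in the frame of ring_green_mouth between 0.022 and 0.032 m and horizontal distance between bottle_white_mid and ring_white_mouth below 0.015 m and z of bottle_white_mid in the frame of ring_white_mouth between 0.0335 and 0.0435 m); the robot touches nothing.
It fails at once if the bottle with the red cap is tipped by more than 0.6 rad (angle between bottle_red_mid's own z axis and vertical above 0.6 rad).
It fails at once if the bottle with the green cap is tipped by more than 0.6 rad (angle between bottle_green_mid's own z axis and vertical above 0.6 rad).
It fails at once if the bottle with the white cap is tipped by more than 0.6 rad (angle between bottle_white_mid's own z axis and vertical above 0.6 rad).
It fails at once if the roll of tape is pushed more than 20 mm from its place (distance of tape_mid from where it was at the start of the episode above 0.02 m).
It fails at once if the empty cup is pushed more than 20 mm from its place (distance of empty_cup_mid from where it was at the start of the episode above 0.02 m).
It also fails if it takes over 104 s, if anything falls off the work surface, if the arm or the gripper's body presses on something with over 40 N, if the wrist force passes 120 N, or if a joint passes its speed limit or range.

## Working session

There is one attempt and no reset: what is moved stays moved. The work goes in short steps, Python scripts to look and compute and a tool call to move; the robot and the scene stay as the last step left them, time stands still between calls to the robot, and variables do not carry over. Pictures are saved under pics/ and viewed, about 12 in all and at most 16, crops included, and the job is handed in when it is done.

Besides the shell and the picture viewer there is one more tool, called after "Call:" in YAML: its name, and indented under it one key for each argument. apply_moves: Moves the arm, as the interface text tells. Its arguments: {"type":"object","properties":{"motion":{"type":"array","items":{"type":"object","properties":{"xyz":{"type":"array","items":{"type":"number"}},"turn":{"type":"array","items":{"type":"number"}},"jaw":{"type":"number"}}}},"grip_force":{"type":"number"}},"required":["motion"]}

```bash
mkdir -p pics
python3 - <<'E'
from workcell import *
import cv2
o=get_obs();print({k:o[k] for k in('t','eef_pos','tool_rot','finger_gap','qpos')})
for n in('scene','top'):
    cv2.imwrite(f'pics/{n}0.png',read_camera(n)[:,:,::-1]);print(n,camera_model(n))
print(camera_model('wrist'))
E
```

```text
{'t': 0.0, 'eef_pos': array([ 178.36439697, -676.4590728 ,  196.47669581]), 'tool_rot': array([ 0.5598172 ,  0.4318292 ,  0.56042328, -0.43133976]), 'finger_gap': 91.08747867087193, 'qpos': array([-1.34629757e+00,  3.79416227e-01,  1.73479331e+00, -1.34653545e-05,
        1.02848476e+00, -3.32790337e-02])}
scene {'fx': 473.3964860966766, 'fy': 473.3964860966766, 'cx': 252.25193066762964, 'cy': 193.28684610046486, 'k1': -0.10960061875109049, 'R': array([[-0.90859133, -0.41758508, -0.0091919 ],
       [-0.26846139,  0.60070076, -0.75305184],
       [ 0.31998479, -0.68174871, -0.65789697]]), 't': array([ 430.73128757,  206.68297019, 1185.71727578])}
top {'fx': 471.984697391475, 'fy': 471.984697391475, 'cx': 254.7947804029817, 'cy': 197.85863950713627, 'k1': -0.09951169940892297, 'R': array([[-0.00869002, -0.99980085, -0.01796515],
       [-0.99026874,  0.01109988, -0.13872499],
       [ 0.13889677,  0.0165848 , -0.99016798]]), 't': array([  12.12464094,  464.97923008, 1338.59937426])}
{'fx': 294.2342125223765, 'fy': 294.2342125223765, 'cx': 257.41280216664063, 'cy': 195.9867038901915, 'k1': 0.019372117746540497, 'tool_from_camera': array([[ 1.45725055e-03, -2.67618937e-01,  9.63523731e-01,
        -1.86820439e+02],
       [ 2.80207295e-05, -9.63524743e-01, -2.67619260e-01,
         7.60773318e+01],
       [ 9.99998938e-01,  4.16986952e-04, -1.39659808e-03,
         5.37370543e-01],
       [ 0.00000000e+00,  0.00000000e+00,  0.00000000e+00,
         1.00000000e+00]])}
```

View pics/scene0.png

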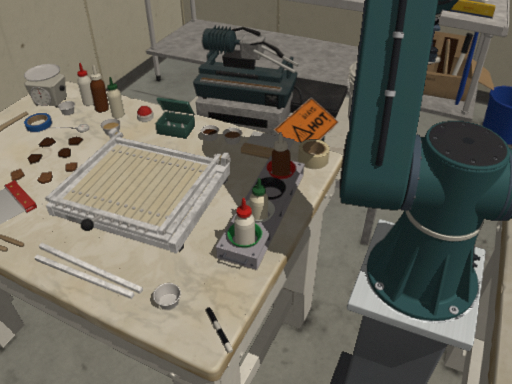

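View pics/top0.png

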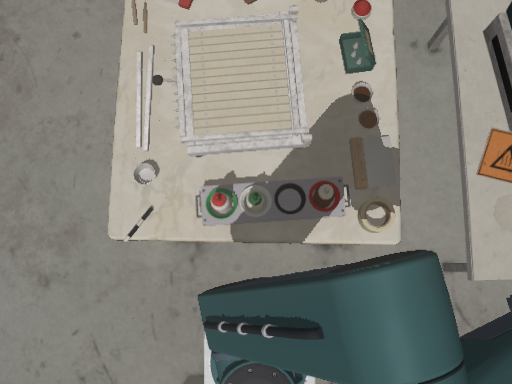

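The caddy wells run left to right as green, white, black, red in the top view, at (221,203), (256,199), (290,198) and (323,195). The red bottle is in the green well, green is in white, black is empty, and the white (brown-bodied) bottle is in red. The tape is at (377,215) and the cup at (146,173).

```bash
cat > h.py <<'E'
import numpy as np,cv2
from workcell import *
from scipy.spatial.transform import Rotation as Rn
def pose():
    o=get_obs();q=o['tool_rot'];T=np.eye(4);T[:3,:3]=Rn.from_quat([q[1],q[2],q[3],q[0]]).as_matrix();T[:3,3]=o['eef_pos'];return T
def cast(n,uv,z,T=None):
    m=camera_model(n);K=np.array([[m['fx'],0,m['cx']],[0,m['fy'],m['cy']],[0,0,1.]])
    p=cv2.undistortPoints(np.array(uv,float).reshape(-1,1,2),K,np.array([m['k1'],0,0,0,0.]))[:,0]
    d=np.c_[p,np.ones(len(p))]
    if n=='wrist':
        W=T@m['tool_from_camera'];d=d@W[:3,:3].T;c=W[:3,3]
    else: d=d@m['R'];c=-m['R'].T@m['t']
    return c+d*((z-c[2])/d[:,2])[:,None]
def mask(im,col):
    h=cv2.cvtColor(im,cv2.COLOR_RGB2HSV).astype(int);H,S,V=h[...,0],h[...,1],h[...,2]
    return {'red':((H<6)|(H>172))&(S>150)&(V>50),'green':(H>50)&(H<85)&(S>110)&(V>25),'black':(V<45),'white':(S<40)&(V>150)}[col].astype(np.uint8)
E
python3 - <<'E'
from h import *
im=cv2.cvtColor(cv2.imread('pics/top0.png'),cv2.COLOR_BGR2RGB)
print('cam',-camera_model('top')['R'].T@camera_model('top')['t'])
def blob(col,x0,x1,y0=175,y1=225):
    m=mask(im,col);k=np.zeros_like(m);k[y0:y1,x0:x1]=m[y0:y1,x0:x1];ys,xs=np.nonzero(k);return np.c_[xs,ys].astype(np.float32)
for c,a,b in(('green',200,241),('red',306,342),('black',272,307)):
    p=blob(c,a,b);q=cast('top',p,62)[:,:2].astype(np.float32);print(c,len(p),cv2.minEnclosingCircle(q),q.min(0),q.max(0))
for c,a,b,z in(('red',208,235,151),('green',243,270,142)):
    p=blob(c,a,b);q=cast('top',p,z)[:,:2];print('cap',c,len(p),q.min(0),q.max(0),q.mean(0))
print('tape,cup',cast('top',[[377,215]],48),cast('top',[[146,173]],33))
T=pose();print(T.round(3))
crop=im[165:235,190:400,::-1];cv2.imwrite('pics/c1.png',cv2.resize(crop,None,fx=3.8,fy=3.8,interpolation=cv2.INTER_CUBIC))
E
```

```text
cam [ 274.63262469  -15.23939055 1390.16029958]
green 34 ((446.1471862792969, 103.22207641601562), 41.7010498046875) [404.44626  63.32989] [482.01474 134.70872]
red 181 ((464.8962097167969, -190.6402130126953), 42.77202606201172) [ 423.88214 -232.78102] [ 504.5871  -149.69875]
black 265 ((458.7580871582031, -92.27310180664062), 43.3072395324707) [ 416.538   -135.49687] [499.84958 -50.2139 ]
cap red 93 [430.34724821  87.30508655] [460.00973774 116.61950477] [443.60464524 102.1589454 ]Traceback (most recent call last):
  File "<stdin>", line 9, in <module>
  File "h.py", line 8, in cast
    p=cv2.undistortPoints(np.array(uv,float).reshape(-1,1,2),K,np.array([m['k1'],0,0,0,0.]))[:,0]
      ~~~~~~~~~~~~~~~~~~~^^^^^^^^^^^^^^^^^^^^^^^^^^^^^^^^^^^^^^^^^^^^^^^^^^^^^^^^^^^^^^^^^^^
cv2.error: OpenCV(4.12.0) /io/opencv/modules/calib3d/src/undistort.dispatch.cpp:347: error: (-215:Assertion failed) CV_IS_MAT(_src) && CV_IS_MAT(_dst) && (_src->rows == 1 || _src->cols == 1) && (_dst->rows == 1 || _dst->cols == 1) && _src->cols + _src->rows - 1 == _dst->rows + _dst->cols - 1 && (CV_MAT_TYPE(_src->type) == CV_32FC2 || CV_MAT_TYPE(_src->type) == CV_64FC2) && (CV_MAT_TYPE(_dst->type) == CV_32FC2 || CV_MAT_TYPE(_dst->type) == CV_64FC2) in function 'cvUndistortPointsInternal'
```

Call:
apply_moves:
  motion:
    - {"xyz":[-0.015,0,0],"turn":[-0.138,0,0],"jaw":1}
    - {"xyz":[-0.015,0,0],"turn":[-0.138,0,0],"jaw":1}
    - {"xyz":[-0.015,0,0],"turn":[-0.138,0,0],"jaw":1}
    - {"xyz":[-0.015,0,0],"turn":[-0.138,0,0],"jaw":1}
    - {"xyz":[-0.015,0,0],"turn":[-0.138,0,0],"jaw":1}
    - {"xyz":[-0.015,0,0],"turn":[-0.138,0,0],"jaw":1}
    - {"xyz":[-0.015,0,0],"turn":[-0.138,0,0],"jaw":1}
    - {"xyz":[-0.015,0,0],"turn":[-0.138,0,0],"jaw":1}
    - {"xyz":[-0.015,0,0],"turn":[-0.138,0,0],"jaw":1}
    - {"xyz":[-0.015,0,0],"turn":[-0.138,0,0],"jaw":1}
    - {"xyz":[0,0,0],"turn":[0,0,0],"jaw":1}
  grip_force: 25

```text
t: 1.2
eef_pos: [177.9, -674.2, 347.1]
tool_rot: [0.705, -0.04, 0.706, 0.047]
ft_force: [0.7, 0.0, 0.5]
finger_gap: 90.9
```

```bash
cat >> h.py <<'E'
def to(x,y,z=None):
    T=pose();p=np.array([x,y,T[2,3] if z is None else z])
    o=get_obs();print('t',round(o['t'],2),'tcp',T[:3,3].round(1),'jawaxis',T[:3,2].round(3),'down',T[:3,0].round(3),'tool shift mm',(T[:3,:3].T@(p-T[:3,3])).round(1),'gap',round(o['finger_gap'],1),'F',o['ft_force'].round(1))
E
python3 - <<'E'
from h import *
to(463,-190)
E
```

```text
t 1.2 tcp [ 177.9 -674.2  347.1] jawaxis [ 0.992  0.122 -0.001] down [-0.002  0.01  -1.   ] tool shift mm [  4.2 445.7 342.2] gap 90.9 F [0.7 0.  0.5]
```

Call:
apply_moves:
  motion:
    - {"xyz":[0,0.037,0.0285],"turn":[0,0,0],"jaw":1}
    - {"xyz":[0,0.037,0.0285],"turn":[0,0,0],"jaw":1}
    - {"xyz":[0,0.037,0.0285],"turn":[0,0,0],"jaw":1}
    - {"xyz":[0,0.037,0.0285],"turn":[0,0,0],"jaw":1}
    - {"xyz":[0,0.037,0.0285],"turn":[0,0,0],"jaw":1}
    - {"xyz":[0,0.037,0.0285],"turn":[0,0,0],"jaw":1}
    - {"xyz":[0,0.037,0.0285],"turn":[0,0,0],"jaw":1}
    - {"xyz":[0,0.037,0.0285],"turn":[0,0,0],"jaw":1}
    - {"xyz":[0,0.037,0.0285],"turn":[0,0,0],"jaw":1}
    - {"xyz":[0,0.037,0.0285],"turn":[0,0,0],"jaw":1}
    - {"xyz":[0,0.037,0.0285],"turn":[0,0,0],"jaw":1}
    - {"xyz":[0,0,0],"turn":[0,0,0],"jaw":1}

```text
t: 2.4
eef_pos: [454.9, -218.9, 339.0]
tool_rot: [0.704, -0.015, 0.709, 0.028]
ft_force: [-0.6, 0.4, -0.5]
finger_gap: 91.2
```

Run:
```python
from h import *
to(463,-190)
T=pose();im=read_camera('wrist');cv2.imwrite('pics/w1.png',im[:,:,::-1]);np.save('w1.npy',T)
```

```text
t 2.4 tcp [ 454.9 -218.9  339. ] jawaxis [ 0.998  0.061 -0.007] down [-0.008  0.019 -1.   ] tool shift mm [ 0.5 28.3  9.9] gap 91.2 F [-0.6  0.4 -0.5]
```

View pics/w1.png

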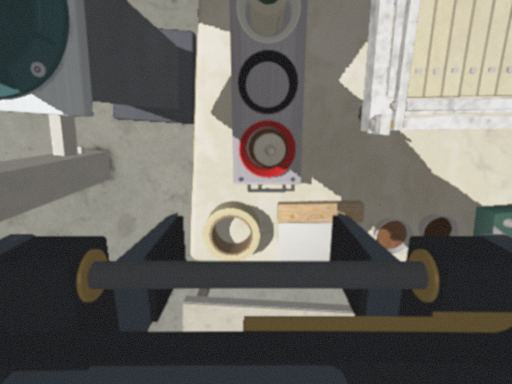

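The red ring is at (268,149) with the white cap at (270,150) inside it. The black ring is at (268,81) and the white ring at (268,8).

Run:
```python
from h import *
T=np.load('w1.npy');im=cv2.cvtColor(cv2.imread('pics/w1.png'),cv2.COLOR_BGR2RGB)
def fit(m,y0,y1,x0,x1,z,n):
    k=np.zeros_like(m);k[y0:y1,x0:x1]=m[y0:y1,x0:x1]
    c=max(cv2.findContours(k,cv2.RETR_EXTERNAL,cv2.CHAIN_APPROX_NONE)[0],key=cv2.contourArea)[:,0]
    q=cast('wrist',c,z,T)[:,:2].astype(np.float32);print(n,len(c),cv2.fitEllipse(q),c.mean(0))
fit(mask(im,'red'),115,185,232,304,62,'red ring')
fit(mask(im,'black'),45,116,234,302,62,'black ring')
h=cv2.cvtColor(im,cv2.COLOR_RGB2HSV);print([h[y,270].tolist() for y in range(128,175,3)])
cv2.imwrite('pics/w1c.png',cv2.resize(im[110:190,225:310,::-1],None,fx=6,fy=6,interpolation=cv2.INTER_CUBIC))
```

```text
red ring 156 ((466.6755676269531, -189.82862854003906), (84.46089935302734, 85.04903411865234), 45.37311935424805) [266.98717949 148.58333333]
black ring 168 ((460.5868835449219, -91.79903411865234), (84.7508316040039, 85.07433319091797), 62.683998107910156) [267.51785714  81.48809524]
[[5, 79, 74], [11, 140, 62], [23, 29, 113], [21, 28, 126], [24, 31, 123], [25, 28, 119], [20, 28, 109], [18, 31, 125], [17, 28, 128], [18, 28, 111], [28, 26, 118], [25, 28, 118], [21, 31, 114], [6, 156, 80], [1, 199, 174], [1, 192, 187]]
```

View pics/w1c.png

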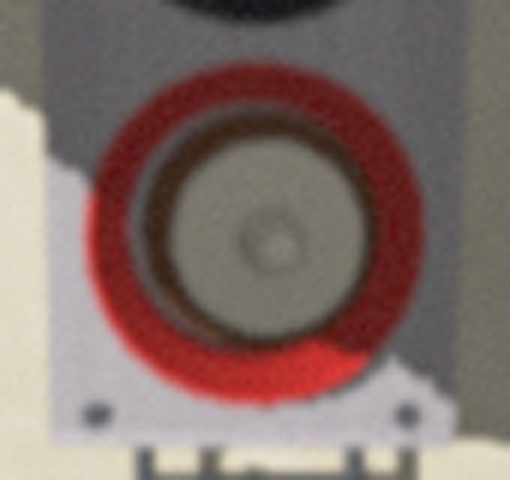

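The crop shows the white cap disc centred at about (269.7,149.7), with the nozzle right on it. The bottle stands slightly off centre in the red ring.

Run:
```python
from h import *
T=np.load('w1.npy');im=cv2.cvtColor(cv2.imread('pics/w1.png'),cv2.COLOR_BGR2HSV).astype(int)
m=((im[...,1]<45)&(im[...,2]>90)).astype(np.uint8)
_,L=cv2.connectedComponents(m[125:175,240:300]);k=(L==L[25,27]).astype(np.uint8)
c=max(cv2.findContours(cv2.morphologyEx(k,cv2.MORPH_OPEN,np.ones((9,9))),0,1)[0],key=len)[:,0]+[240,125]
q=cast('wrist',c,159,T)[:,:2].astype(np.float32);e=cv2.fitEllipse(q);print(e)
to(*e[0],8+92.5+39.5+15.5)
```

```text
((466.33453369140625, -180.82923889160156), (37.85586166381836, 38.51670455932617), 58.946651458740234)
t 2.45 tcp [ 453.9 -220.4  338.8] jawaxis [ 0.998  0.061 -0.008] down [-0.009  0.019 -1.   ] tool shift mm [183.9  35.2  16.2] gap 91.5 F [-0.7 -0.6 -1. ]
```

Add to h.py:
```python
def level():
    T=pose();a=np.cross(T[:3,0],[0,0,-1]);print('level turn',(T[:3,:3].T@a).round(3))
def disc(im,T,seed,z,col=None):
    "cap disc: component of pixels near the seed's colour -> circle at height z"
    f=cv2.medianBlur(im,3);lab=cv2.cvtColor(f,cv2.COLOR_RGB2LAB).astype(int);u,v=seed
    ref=np.median(lab[v-6:v+7,u-6:u+7].reshape(-1,3),0);w=np.array([.4,1,1])
    k=((np.linalg.norm((lab-ref)*w,axis=2)<18)*1).astype(np.uint8);k=cv2.morphologyEx(k,cv2.MORPH_OPEN,np.ones((7,7)))
    L=cv2.connectedComponents(k)[1];k=(L==L[v,u]).astype(np.uint8)
    c=max(cv2.findContours(k,0,1)[0],key=len);c=cv2.convexHull(c)[:,0]
    q=cast('wrist',c,z,T)[:,:2].astype(np.float32);e=cv2.fitEllipse(q);print('disc px',c.mean(0).round(1),'world',np.round(e[0],1),'axes',np.round(e[1],1));return e[0]
```

```text
(no output)
```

Call:
apply_moves:
  motion:
    - {"xyz":[0.0,0.018,0.008],"turn":[0,-0.009,-0.019],"jaw":1}
    - {"xyz":[0.03,0.018,0.008],"turn":[0,0,0],"jaw":1}
    - {"xyz":[0.03,0,0],"turn":[0,0,0],"jaw":1}
    - {"xyz":[0.03,0,0],"turn":[0,0,0],"jaw":1}
    - {"xyz":[0.02,0,0],"turn":[0,0,0],"jaw":1}
    - {"xyz":[0,0,0],"turn":[0,0,0],"jaw":1}
    - {"xyz":[0,0,0],"turn":[0,0,0],"jaw":1}

```text
t: 3.15
eef_pos: [464.5, -186.8, 222.5]
tool_rot: [0.707, -0.013, 0.707, 0.012]
ft_force: [-0.1, 0.1, 1.5]
finger_gap: 91.6
```

Run:
```python
from h import *
to(466.3,-180.8,155.5);level()
T=pose();im=read_camera('wrist');cv2.imwrite('pics/w2.png',im[:,:,::-1]);np.save('w2.npy',T)
```

```text
t 3.15 tcp [ 464.5 -186.8  222.5] jawaxis [ 0.999  0.036 -0.001] down [-0.001 -0.001 -1.   ] tool shift mm [67.   5.9  2.1] gap 91.6 F [-0.1  0.1  1.5]
level turn [ 0.    -0.001  0.001]
```

View pics/w2.png

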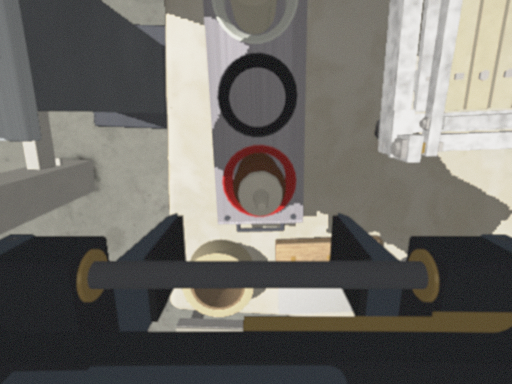

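The white cap is at (260,192) with its nozzle tip at about (262,207). The red ring is at (259,181) and the black ring at (258,95).

Run:
```python
from h import *
T=np.load('w2.npy');im=cv2.cvtColor(cv2.imread('pics/w2.png'),cv2.COLOR_BGR2RGB)
e=disc(im,T,(258,190),159.5)
for c,y0,y1 in(('red',138,225),('black',45,145)):
    m=mask(im,c);k=np.zeros_like(m);k[y0:y1,205:308]=m[y0:y1,205:308]
    ct=max(cv2.findContours(k,0,1)[0],key=cv2.contourArea)[:,0]
    print(c,cv2.fitEllipse(cast('wrist',ct,62,T)[:,:2].astype(np.float32)))
to(*e,155.5)
```

```text
disc px [258.7 193.7] world [ 466.9 -178.1] axes [39.2 40.2]
red ((466.8288879394531, -190.1643524169922), (79.68622589111328, 82.71533203125), 7.837375164031982)
black ((461.1966857910156, -91.92859649658203), (84.69601440429688, 85.93846130371094), 151.11082458496094)
t 3.2 tcp [ 464.5 -186.7  222.6] jawaxis [ 0.999  0.036 -0.001] down [-0.001 -0.001 -1.   ] tool shift mm [67.1  8.6  2.7] gap 90.9 F [ 0.9 -0.1  0.2]
```

Run:
```python
from h import *
im=cv2.imread('pics/w2.png')
print(cast('wrist',[[262,207]],193,np.load('w2.npy')),cast('wrist',[[270.2,150.3]],193,np.load('w1.npy')))
cv2.imwrite('pics/w2c.png',cv2.resize(im[140:230,215:305],None,fx=6,fy=6,interpolation=cv2.INTER_CUBIC))
```

```text
[[ 468.35991482 -180.06635571  193.        ]] [[ 466.36727072 -178.81245053  193.        ]]
```

View pics/w2c.png

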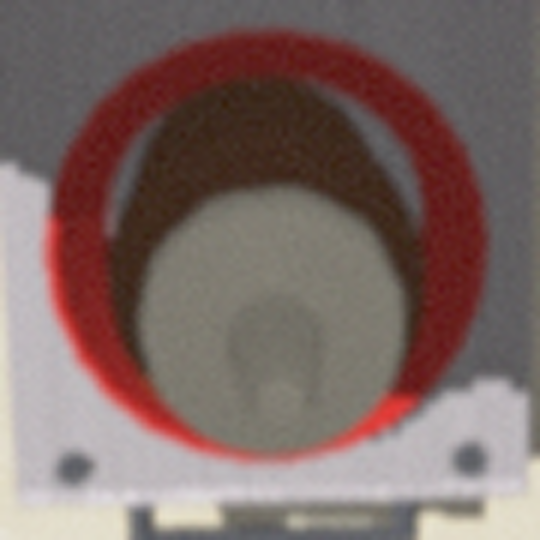

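Call:
apply_moves:
  motion:
    - {"xyz":[0.015,0.003,0.002],"turn":[0,0,0],"jaw":1}
    - {"xyz":[0.02,0.002,0.001],"turn":[0,0,0],"jaw":1}
    - {"xyz":[0.02,0,0],"turn":[0,0,0],"jaw":1}
    - {"xyz":[0.01,0,0],"turn":[0,0,0],"jaw":1}
    - {"xyz":[0,0,0],"turn":[0,0,0],"jaw":1}
    - {"xyz":[0,0,0],"turn":[0,0,0],"jaw":1}

```text
t: 3.8
eef_pos: [470.0, -183.1, 157.7]
tool_rot: [0.709, -0.013, 0.705, 0.01]
ft_force: [0.0, -0.2, 0.2]
finger_gap: 91.5
```

Run:
```python
from h import *
to(467,-182,156);level()
```

```text
t 3.8 tcp [ 470.  -183.1  157.7] jawaxis [0.999 0.032 0.006] down [ 0.006 -0.004 -1.   ] tool shift mm [ 1.7  1.2 -3. ] gap 91.5 F [ 0.  -0.2  0.2]
level turn [-0.     0.006  0.004]
```

Call:
apply_moves:
  motion:
    - {"xyz":[0.001,0.001,-0.003],"turn":[0,0.006,0.004],"jaw":1}
    - {"xyz":[0,0,0],"turn":[0,0,0],"jaw":-1}
    - {"xyz":[0,0,0],"turn":[0,0,0],"jaw":-1}
    - {"xyz":[0,0,0],"turn":[0,0,0],"jaw":-1}
    - {"xyz":[0,0,0],"turn":[0,0,0],"jaw":-1}
    - {"xyz":[0,0,0],"turn":[0,0,0],"jaw":-1}
    - {"xyz":[0,0,0],"turn":[0,0,0],"jaw":-1}
    - {"xyz":[0,0,0],"turn":[0,0,0],"jaw":-1}
    - {"xyz":[0,0,0],"turn":[0,0,0],"jaw":-1}
    - {"xyz":[0,0,0],"turn":[0,0,0],"jaw":-1}
  grip_force: 25

```text
t: 4.8
eef_pos: [468.3, -182.8, 159.4]
tool_rot: [0.708, -0.012, 0.706, 0.011]
ft_force: [0.2, -1.0, 0.9]
finger_gap: 21.8
```

Run:
```python
from h import *
to(460.5,-92,265);level()
```

```text
t 4.8 tcp [ 468.3 -182.8  159.4] jawaxis [0.999 0.032 0.003] down [ 0.003 -0.001 -1.   ] tool shift mm [-105.8   90.8   -4.5] gap 21.8 F [ 0.2 -1.   0.9]
level turn [-0.     0.003  0.002]
```

Run:
```python
from h import *
im=read_camera('wrist');s=read_camera('scene');a=np.hstack([im[100:,100:420],cv2.resize(s[120:220,220:340],(341,284))])
cv2.imwrite('pics/w3.png',a[:,:,::-1]);o=get_obs();print(o['finger_gap'])
```

```text
13.87338835465917
```

View pics/w3.png

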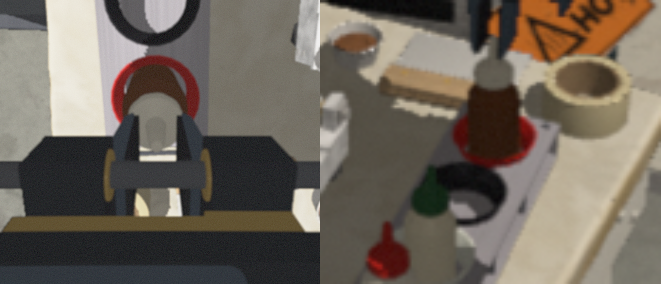

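Run:
```python
from h import *
m=camera_model('wrist');C=np.linalg.inv(m['tool_from_camera'])
def pr(P,C):
    p=C[:3,:3]@P+C[:3,3];a=p[:2]/p[2];a=a*(1+m['k1']*(a@a));return (a*m['fx']+[m['cx'],m['cy']]).round(1)
for P in([14,0,45],[14,0,7],[14,16,45],[14,16,7],[14,16,0],[0,0,0],[-5,16,7]):print(P,pr(np.array(P,float),C))
s=camera_model('scene');T=pose()
for P in([14,0,0],[0,0,0]):
    X=(T@np.array(P+[1.]))[:3];p=s['R']@X+s['t'];a=p[:2]/p[2];a=a*(1+s['k1']*(a@a));print('scene',(a*s['fx']+[s['cx'],s['cy']]).round(1), 'in crop',((a*s['fx']+[s['cx'],s['cy']]-[220,120])*2.84).round(0))
to(460,-92,265)
```

```text
[14, 0, 45] [318.6 222.1]
[14, 0, 7] [266.2 222.1]
[14, 16, 45] [319.9 200.9]
[14, 16, 7] [266.4 200.9]
[14, 16, 0] [256.5 200.9]
[0, 0, 0] [256.5 229.3]
[-5, 16, 7] [267.2 209.2]
scene [280.  145.4] in crop [171.  72.]
scene [280.2 141.4] in crop [171.  61.]
t 4.9 tcp [ 468.3 -182.8  159.4] jawaxis [0.999 0.032 0.003] down [ 0.003 -0.001 -1.   ] tool shift mm [-105.8   90.8   -5. ] gap 13.9 F [ 1.   0.  -0.8]
```

Run:
```python
from h import *
im=read_camera('wrist');s=read_camera('scene');a=np.hstack([cv2.resize(im[180:300,200:320],(480,480),interpolation=2),cv2.resize(s[100:180,250:302],(312,480),interpolation=2)])
cv2.imwrite('pics/w4.png',a[:,:,::-1]);o=get_obs();print(o['finger_gap'],o['ft_force'])
```

```text
8.483981218311872 [ 0.13182265 -0.86165275 -0.31062284]
```

View pics/w4.png

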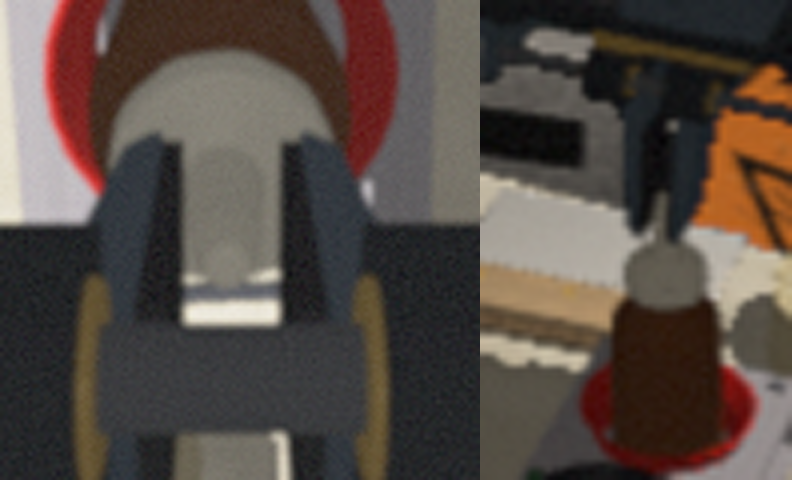

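The fingers went down around the nozzle and their tips sit at cap-top height. In both views the visible tips are about at the TCP, not 14 mm ahead of it. I'll reopen, go about 16 mm lower and close again.

Call:
apply_moves:
  motion:
    - {"xyz":[0,0,0],"turn":[0,0,0],"jaw":1}
    - {"xyz":[0,0,0],"turn":[0,0,0],"jaw":1}
    - {"xyz":[0,0,0],"turn":[0,0,0],"jaw":1}
    - {"xyz":[0,0,0],"turn":[0,0,0],"jaw":1}
    - {"xyz":[0,0,0],"turn":[0,0,0],"jaw":1}
    - {"xyz":[0,0,0],"turn":[0,0,0],"jaw":1}
    - {"xyz":[0,0,0],"turn":[0,0,0],"jaw":1}
    - {"xyz":[0,0,0],"turn":[0,0,0],"jaw":1}
    - {"xyz":[0,0,0],"turn":[0,0,0],"jaw":1}
    - {"xyz":[0.008,0,0],"turn":[0,0,0],"jaw":1}
    - {"xyz":[0.008,0,0],"turn":[0,0,0],"jaw":1}
    - {"xyz":[0,0,0],"turn":[0,0,0],"jaw":1}

```text
t: 6.2
eef_pos: [468.2, -182.8, 141.9]
tool_rot: [0.708, -0.012, 0.706, 0.011]
ft_force: [-0.0, -0.8, -0.4]
finger_gap: 91.3
```

Call:
apply_moves:
  motion:
    - {"xyz":[0,0,0],"turn":[0,0,0],"jaw":-1}
    - {"xyz":[0,0,0],"turn":[0,0,0],"jaw":-1}
    - {"xyz":[0,0,0],"turn":[0,0,0],"jaw":-1}
    - {"xyz":[0,0,0],"turn":[0,0,0],"jaw":-1}
    - {"xyz":[0,0,0],"turn":[0,0,0],"jaw":-1}
    - {"xyz":[0,0,0],"turn":[0,0,0],"jaw":-1}
    - {"xyz":[0,0,0],"turn":[0,0,0],"jaw":-1}
    - {"xyz":[0,0,0],"turn":[0,0,0],"jaw":-1}

```text
t: 7.0
eef_pos: [468.3, -182.8, 141.9]
tool_rot: [0.708, -0.012, 0.706, 0.011]
ft_force: [-0.2, -0.4, 0.2]
finger_gap: 30.1
```

Run:
```python
from h import *
to(460.5,-92,275);level()
im=read_camera('wrist');s=read_camera('scene');a=np.hstack([cv2.resize(im[180:300,200:320],(480,480),interpolation=2),cv2.resize(s[100:180,250:302],(312,480),interpolation=2)])
cv2.imwrite('pics/w5.png',a[:,:,::-1]);print(get_obs()['finger_gap'])
```

```text
t 7.0 tcp [ 468.3 -182.8  141.9] jawaxis [0.999 0.032 0.003] down [ 0.003 -0.001 -1.   ] tool shift mm [-133.2   90.8   -4.5] gap 30.1 F [-0.2 -0.4  0.2]
level turn [-0.     0.003  0.002]
22.03944606105574
```

View pics/w5.png

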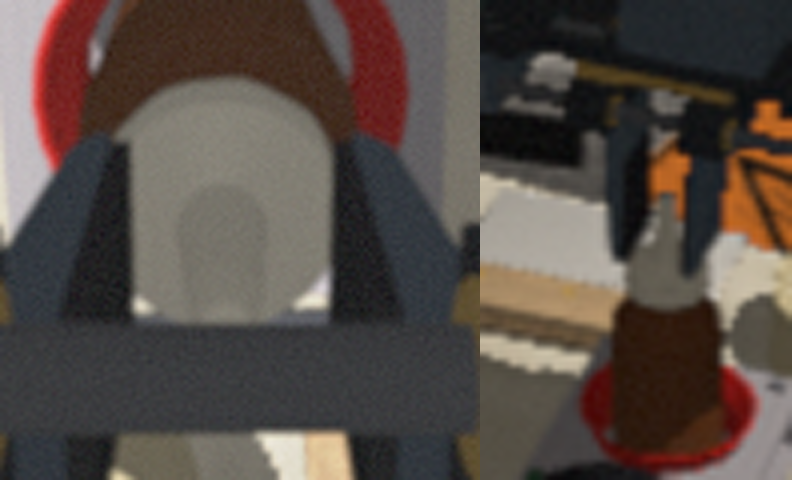

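Call:
apply_moves:
  motion:
    - {"xyz":[0,0,0],"turn":[0,0,0],"jaw":-1}

```text
t: 7.2
eef_pos: [468.3, -182.8, 141.9]
tool_rot: [0.708, -0.012, 0.706, 0.011]
ft_force: [-0.4, -0.2, -0.1]
finger_gap: 14.0
```

Run:
```python
from h import *
print(get_obs()['finger_gap'],get_obs()['ft_force'])
im=read_camera('wrist');s=read_camera('scene');t=read_camera('top');a=np.hstack([cv2.resize(im[180:300,200:320],(480,480),interpolation=2),cv2.resize(s[100:180,250:302],(312,480),interpolation=2)])
cv2.imwrite('pics/w6.png',a[:,:,::-1]);cv2.imwrite('pics/t6.png',t[:,:,::-1]);print(get_obs()['finger_gap'])
```

```text
13.967778765442631 [-0.41879372 -0.16391093 -0.06211198]
11.527027909493208
```

View pics/w6.png

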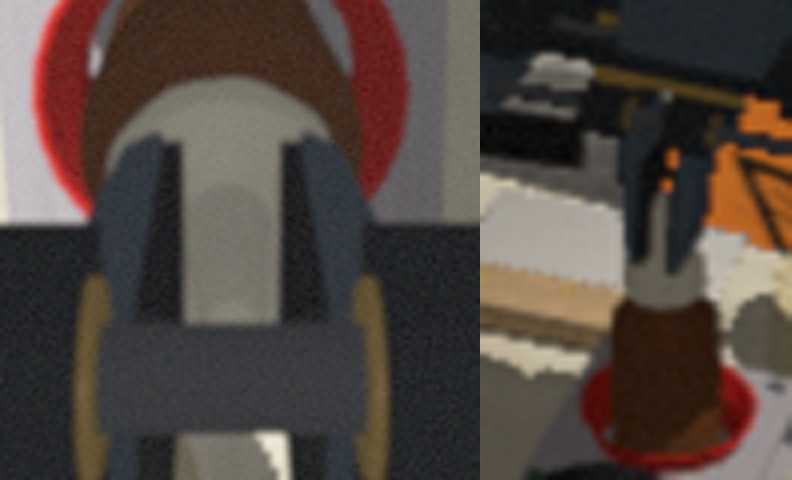

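The fingers keep closing past the cap width, so my height or depth model is wrong somewhere. I'll triangulate the fingertip and the nozzle tip from the wrist and scene views.

```bash
cat >> h.py <<'E'
def tri(uvw,uvs,T):
    A,B=[cast('wrist',[uvw],z,T)[0] for z in(300,0)],[cast('scene',[uvs],z)[0] for z in(300,0)]
    d,e=A[1]-A[0],B[1]-B[0];s=np.linalg.lstsq(np.c_[d,-e],B[0]-A[0],rcond=None)[0]
    P,Q=A[0]+d*s[0],B[0]+e*s[1];return ((P+Q)/2).round(1),(P-Q).round(1)
E
python3 - <<'E'
from h import *
T=pose();T4=T.copy();T4[2,3]=159.4
print('fingertips',tri([258,214],[280,144.5],T))
print('fingertips w4',tri([258,214],[280.5,139.5],T4))
print('nozzle tip w4',tri([257,247],[280,132.5],T4))
print('cap/shoulder front w4',tri([256.5,193],[280.8,151],T4))
o=get_obs();print(o['finger_gap'],o['qpos'].round(4))
# green nozzle, red nozzle for height check: top+scene not needed
E
```

```text
fingertips (array([ 465.9, -167.5,  158.5]), array([ 5.4,  2.7, -0.9]))
fingertips w4 (array([ 465.5, -167.9,  175.5]), array([ 6.2,  3.1, -1. ]))
nozzle tip w4 (array([ 468.7, -180.6,  191.2]), array([-0.5, -0.3,  0.1]))
cap/shoulder front w4 (array([ 463.4, -165. ,  138. ]), array([ 8.2,  3.9, -1. ]))
11.527027909493208 [-4.1850e-01  1.4710e-01  2.1583e+00 -2.0000e-04  8.3300e-01 -4.5020e-01]
```

Triangulation puts the real fingertips about 16.6 mm behind the TCP, so the tool data is about 30 mm off. The nozzle tip comes out at z = 191 where 193 is expected, so the world calibration is sound. The right grasp height for the TCP is therefore tip height minus 16.6, or z ≈ 126.

Call:
apply_moves:
  motion:
    - {"xyz":[0,0,0],"turn":[0,0,0],"jaw":1}
    - {"xyz":[0,0,0],"turn":[0,0,0],"jaw":1}
    - {"xyz":[0,0,0],"turn":[0,0,0],"jaw":1}
    - {"xyz":[0,0,0],"turn":[0,0,0],"jaw":1}
    - {"xyz":[0,0,0],"turn":[0,0,0],"jaw":1}
    - {"xyz":[0,0,0],"turn":[0,0,0],"jaw":1}
    - {"xyz":[0,0,0],"turn":[0,0,0],"jaw":1}
    - {"xyz":[0,0,0],"turn":[0,0,0],"jaw":1}
    - {"xyz":[0,0,0],"turn":[0,0,0],"jaw":1}
    - {"xyz":[0.008,0,0],"turn":[0,0,0],"jaw":1}
    - {"xyz":[0.007,0,-0.001],"turn":[0,0,0],"jaw":1}
    - {"xyz":[0,0,0],"turn":[0,0,0],"jaw":1}

```text
t: 8.55
eef_pos: [467.2, -182.8, 125.5]
tool_rot: [0.708, -0.012, 0.706, 0.011]
ft_force: [-0.2, -0.1, 0.3]
finger_gap: 91.2
```

Call:
apply_moves:
  motion:
    - {"xyz":[0,0,0],"turn":[0,0,0],"jaw":-1}
    - {"xyz":[0,0,0],"turn":[0,0,0],"jaw":-1}
    - {"xyz":[0,0,0],"turn":[0,0,0],"jaw":-1}
    - {"xyz":[0,0,0],"turn":[0,0,0],"jaw":-1}
    - {"xyz":[0,0,0],"turn":[0,0,0],"jaw":-1}
    - {"xyz":[0,0,0],"turn":[0,0,0],"jaw":-1}
    - {"xyz":[0,0,0],"turn":[0,0,0],"jaw":-1}
    - {"xyz":[0,0,0],"turn":[0,0,0],"jaw":-1}
    - {"xyz":[0,0,0],"turn":[0,0,0],"jaw":-1}

```text
t: 9.45
eef_pos: [467.1, -182.8, 125.5]
tool_rot: [0.708, -0.012, 0.706, 0.011]
ft_force: [-0.4, -1.2, -0.4]
finger_gap: 39.0
```

Call:
apply_moves:
  motion:
    - {"xyz":[-0.01,0,0],"turn":[0,0,0],"jaw":-1}
    - {"xyz":[-0.015,0,0],"turn":[0,0,0],"jaw":-1}
    - {"xyz":[-0.02,0,0],"turn":[0,0,0],"jaw":-1}
    - {"xyz":[-0.02,0,0],"turn":[0,0,0],"jaw":-1}
    - {"xyz":[-0.01,0,0],"turn":[0,0,0],"jaw":-1}
    - {"xyz":[0,0,0],"turn":[0,0,0],"jaw":-1}
    - {"xyz":[0,0,0],"turn":[0,0,0],"jaw":-1}

```text
t: 10.15
eef_pos: [466.0, -182.3, 204.7]
tool_rot: [0.708, -0.011, 0.706, 0.011]
ft_force: [-0.4, -0.4, -2.2]
finger_gap: 38.9
```

Run:
```python
from h import *
to(460.8,-92);level()
T=pose();im=read_camera('wrist');cv2.imwrite('pics/w7.png',im[:,:,::-1])
m=mask(im,'red');k=np.zeros_like(m);k[90:260,180:330]=m[90:260,180:330];ys,xs=np.nonzero(k);q=cast('wrist',np.c_[xs,ys],62,T);print('red ring x',q.min(0),q.max(0))
m=mask(im,'black');k=np.zeros_like(m);k[0:170,200:320]=m[0:170,200:320];ct=max(cv2.findContours(k,0,1)[0],key=cv2.contourArea)[:,0];print(cv2.fitEllipse(cast('wrist',ct,62,T)[:,:2].astype(np.float32)))
```

```text
t 10.15 tcp [ 466.  -182.3  204.7] jawaxis [0.999 0.032 0.002] down [ 0.002 -0.001 -1.   ] tool shift mm [-0.1 90.4 -2.3] gap 38.9 F [-0.4 -0.4 -2.2]
level turn [0.    0.002 0.001]
red ring x [ 423.8559007  -206.73413073   62.        ] [ 509.75523524 -147.07070597   62.        ]
((461.4263610839844, -92.037841796875), (84.38554382324219, 85.88201141357422), 157.24942016601562)
```

View pics/w7.png

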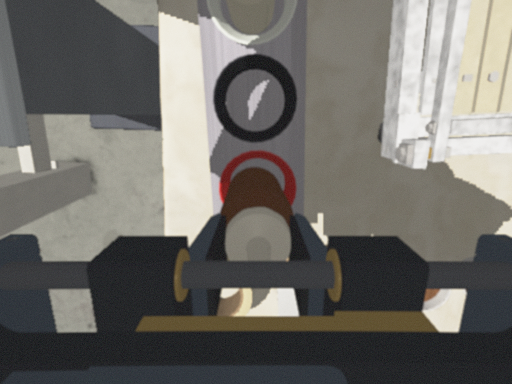

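The white bottle hangs upright in the grip, with its cap at (258,240), and the black well is clear at (255,98). I'll move it over the black well.

Call:
apply_moves:
  motion:
    - {"xyz":[0,0.015,-0.001],"turn":[0,0,0],"jaw":-1}
    - {"xyz":[0,0.025,-0.001],"turn":[0,0,0],"jaw":-1}
    - {"xyz":[0,0.025,0],"turn":[0,0,0],"jaw":-1}
    - {"xyz":[0,0.015,0],"turn":[0,0,0],"jaw":-1}
    - {"xyz":[0,0.007,0],"turn":[0,0,0],"jaw":-1}
    - {"xyz":[0,0,0],"turn":[0,0,0],"jaw":-1}
    - {"xyz":[0,0,0],"turn":[0,0,0],"jaw":-1}

```text
t: 10.9
eef_pos: [457.3, -88.6, 199.5]
tool_rot: [0.705, -0.01, 0.709, 0.012]
ft_force: [0.2, -0.7, -2.2]
finger_gap: 38.6
```

Run:
```python
from h import *
to(460.8,-93,127);level()
```

```text
t 10.9 tcp [457.3 -88.6 199.5] jawaxis [ 0.999  0.031 -0.006] down [-0.007  0.002 -1.   ] tool shift mm [72.5 -4.6  3.8] gap 38.6 F [ 0.2 -0.7 -2.2]
level turn [-0.    -0.006 -0.002]
```

Call:
apply_moves:
  motion:
    - {"xyz":[0,-0.005,0.004],"turn":[0,-0.006,-0.002],"jaw":-1}
    - {"xyz":[0,0,0],"turn":[0,0,0],"jaw":-1}
    - {"xyz":[0.015,0,0],"turn":[0,0,0],"jaw":-1}
    - {"xyz":[0.02,0,0],"turn":[0,0,0],"jaw":-1}
    - {"xyz":[0.015,0,0],"turn":[0,0,0],"jaw":-1}
    - {"xyz":[0,0,0],"turn":[0,0,0],"jaw":-1}
    - {"xyz":[0,0,0],"turn":[0,0,0],"jaw":-1}

```text
t: 11.6
eef_pos: [463.3, -97.6, 148.8]
tool_rot: [0.708, -0.01, 0.706, 0.009]
ft_force: [-0.3, 0.5, -1.4]
finger_gap: 38.7
```

Run:
```python
from h import *
to(460.8,-93,127);level()
```

```text
t 11.6 tcp [463.3 -97.6 148.8] jawaxis [1.    0.026 0.002] down [ 0.002 -0.001 -1.   ] tool shift mm [21.8  4.7 -2.5] gap 38.7 F [-0.3  0.5 -1.4]
level turn [-0.     0.002  0.001]
```

Call:
apply_moves:
  motion:
    - {"xyz":[0,0.003,-0.002],"turn":[0,0,0],"jaw":-1}
    - {"xyz":[0,0,0],"turn":[0,0,0],"jaw":-1}
    - {"xyz":[0.01,0,0],"turn":[0,0,0],"jaw":-1}
    - {"xyz":[0.008,0,0],"turn":[0,0,0],"jaw":-1}
    - {"xyz":[0,0,0],"turn":[0,0,0],"jaw":-1}
    - {"xyz":[0.002,0,0],"turn":[0,0,0],"jaw":-1}
    - {"xyz":[0,0,0],"turn":[0,0,0],"jaw":-1}

```text
t: 12.3
eef_pos: [462.3, -95.0, 129.2]
tool_rot: [0.709, -0.01, 0.705, 0.009]
ft_force: [-0.7, -0.2, -2.6]
finger_gap: 38.8
```

Run:
```python
from h import *
to(460.8,-93,126);level()
```

```text
t 12.3 tcp [462.3 -95.  129.2] jawaxis [1.    0.026 0.005] down [ 0.005 -0.001 -1.   ] tool shift mm [ 3.1  2.1 -1.5] gap 38.8 F [-0.7 -0.2 -2.6]
level turn [-0.     0.005  0.002]
```

Call:
apply_moves:
  motion:
    - {"xyz":[0.003,0,0],"turn":[0,0,0],"jaw":-1}
    - {"xyz":[0,0,0],"turn":[0,0,0],"jaw":-1}
    - {"xyz":[0,0,0],"turn":[0,0,0],"jaw":1}
    - {"xyz":[0,0,0],"turn":[0,0,0],"jaw":1}
    - {"xyz":[0,0,0],"turn":[0,0,0],"jaw":1}
    - {"xyz":[-0.005,0,0],"turn":[0,0,0],"jaw":1}
    - {"xyz":[-0.02,0,0],"turn":[0,0,0],"jaw":1}
    - {"xyz":[-0.03,0,0],"turn":[0,0,0],"jaw":1}
    - {"xyz":[-0.03,0,0],"turn":[0,0,0],"jaw":1}
    - {"xyz":[0,0,0],"turn":[0,0,0],"jaw":1}

```text
t: 13.3
eef_pos: [462.4, -95.1, 215.8]
tool_rot: [0.709, -0.01, 0.705, 0.009]
ft_force: [-0.6, -0.3, 0.0]
finger_gap: 91.1
```

Run:
```python
from h import *
to(448,104,225);level()
```

```text
t 13.3 tcp [462.4 -95.1 215.8] jawaxis [1.    0.026 0.005] down [ 0.005 -0.002 -1.   ] tool shift mm [ -9.6 199.4  -9.2] gap 91.1 F [-0.6 -0.3  0. ]
level turn [-0.     0.005  0.002]
```

Call:
apply_moves:
  motion:
    - {"xyz":[-0.02,0.02,-0.001],"turn":[0,0.005,0.002],"jaw":1}
    - {"xyz":[-0.01,0.035,-0.001],"turn":[0,0,0],"jaw":1}
    - {"xyz":[-0.005,0.035,-0.001],"turn":[0,0,0],"jaw":1}
    - {"xyz":[0,0.035,-0.001],"turn":[0,0,0],"jaw":1}
    - {"xyz":[0,0.035,-0.001],"turn":[0,0,0],"jaw":1}
    - {"xyz":[0,0.02,-0.001],"turn":[0,0,0],"jaw":1}
    - {"xyz":[0,0.008,0],"turn":[0,0,0],"jaw":1}
    - {"xyz":[0,0,0],"turn":[0,0,0],"jaw":1}
    - {"xyz":[0,0,0],"turn":[0,0,0],"jaw":1}

```text
t: 14.2
eef_pos: [450.8, 98.4, 252.6]
tool_rot: [0.708, -0.008, 0.706, 0.009]
ft_force: [0.1, -0.7, 0.9]
finger_gap: 91.5
```

Run:
```python
from h import *
to(448,104,225);level()
T=pose();im=read_camera('wrist');cv2.imwrite('pics/w8.png',im[:,:,::-1]);np.save('w8.npy',T)
```

```text
t 14.2 tcp [450.8  98.4 252.6] jawaxis [1.    0.024 0.003] down [ 0.003  0.    -1.   ] tool shift mm [27.6  5.6 -2.7] gap 91.5 F [ 0.1 -0.7  0.9]
level turn [ 0.     0.003 -0.   ]
```

View pics/w8.png

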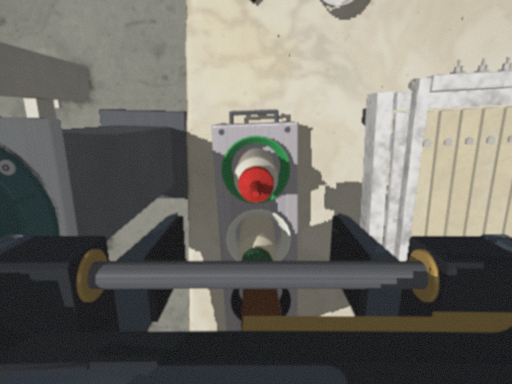

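The red cap is at (256,185) inside the green ring at (256,170). The green bottle is behind at (257,255), and the white one now stands in the black well at (262,300).

Run:
```python
from h import *
T=np.load('w8.npy');im=cv2.cvtColor(cv2.imread('pics/w8.png'),cv2.COLOR_BGR2RGB)
m=mask(im,'red');k=np.zeros_like(m);k[160:210,230:285]=m[160:210,230:285]
ct=max(cv2.findContours(k,0,1)[0],key=cv2.contourArea)[:,0];print(ct.min(0),ct.max(0));q=cast('wrist',ct,151,T)[:,:2].astype(np.float32);print('cap',cv2.fitEllipse(q),q.min(0),q.max(0))
m=mask(im,'green');k=np.zeros_like(m);k[130:212,215:295]=m[130:212,215:295]
ct=cv2.convexHull(np.vstack([c for c in cv2.findContours(k,0,1)[0] if len(c)>10]))[:,0];print('ring',cv2.fitEllipse(cast('wrist',ct,62,T)[:,:2].astype(np.float32)))
print('nozzle guess',cast('wrist',[[258,190]],182,T))
to(448,104,8+87+37+2-16.6)
```

```text
[239 167] [272 202]
cap ((449.5085144042969, 105.80306243896484), (33.514503479003906, 35.51527404785156), 168.9014892578125) [432.91644  87.4944 ] [466.20587 123.67713]
ring ((449.415771484375, 104.00614929199219), (86.50878143310547, 87.42532348632812), 123.45435333251953)
nozzle guess [[451.8746523  108.07012576 182.        ]]
t 14.25 tcp [450.8  98.2 252.6] jawaxis [1.    0.024 0.003] down [ 0.003  0.    -1.   ] tool shift mm [135.2   5.8  -3.1] gap 91.3 F [-0.6  0.1  0.2]
```

Call:
apply_moves:
  motion:
    - {"xyz":[0,0.006,-0.001],"turn":[0,0.003,0],"jaw":1}
    - {"xyz":[0.02,0,0],"turn":[0,0,0],"jaw":1}
    - {"xyz":[0.03,0,0],"turn":[0,0,0],"jaw":1}
    - {"xyz":[0.03,0,0],"turn":[0,0,0],"jaw":1}
    - {"xyz":[0.02,0,0],"turn":[0,0,0],"jaw":1}
    - {"xyz":[0.01,0,0],"turn":[0,0,0],"jaw":1}
    - {"xyz":[0,0,0],"turn":[0,0,0],"jaw":1}
    - {"xyz":[0,0,0],"turn":[0,0,0],"jaw":1}

```text
t: 15.05
eef_pos: [451.8, 101.3, 140.6]
tool_rot: [0.708, -0.005, 0.706, 0.006]
ft_force: [0.3, -0.1, 0.4]
finger_gap: 91.1
```

Run:
```python
from h import *
to(449.5,105,117.5);level()
```

```text
t 15.05 tcp [451.8 101.3 140.6] jawaxis [1.    0.016 0.003] down [ 0.003  0.    -1.   ] tool shift mm [23.1  3.7 -2.3] gap 91.1 F [ 0.3 -0.1  0.4]
level turn [-0.     0.003 -0.   ]
```

Call:
apply_moves:
  motion:
    - {"xyz":[0.01,0.004,-0.002],"turn":[0,0.003,0],"jaw":1}
    - {"xyz":[0.012,0,0],"turn":[0,0,0],"jaw":1}
    - {"xyz":[0,0,0],"turn":[0,0,0],"jaw":1}
    - {"xyz":[0,0,0],"turn":[0,0,0],"jaw":-1}
    - {"xyz":[0,0,0],"turn":[0,0,0],"jaw":-1}
    - {"xyz":[0,0,0],"turn":[0,0,0],"jaw":-1}
    - {"xyz":[0,0,0],"turn":[0,0,0],"jaw":-1}
    - {"xyz":[0,0,0],"turn":[0,0,0],"jaw":-1}
    - {"xyz":[0,0,0],"turn":[0,0,0],"jaw":-1}
    - {"xyz":[0,0,0],"turn":[0,0,0],"jaw":-1}
    - {"xyz":[0,0,0],"turn":[0,0,0],"jaw":-1}
    - {"xyz":[0,0,0],"turn":[0,0,0],"jaw":-1}

```text
t: 16.25
eef_pos: [451.7, 106.0, 119.9]
tool_rot: [0.709, -0.005, 0.706, 0.006]
ft_force: [0.3, -0.5, -0.5]
finger_gap: 34.8
```

Run:
```python
from h import *
to(449.5,105,330);level()
```

```text
t 16.25 tcp [451.7 106.  119.9] jawaxis [1.    0.016 0.004] down [ 0.004  0.001 -1.   ] tool shift mm [-210.1   -0.7   -1.3] gap 34.8 F [ 0.3 -0.5 -0.5]
level turn [ 0.     0.004 -0.001]
```

Call:
apply_moves:
  motion:
    - {"xyz":[-0.01,0,0],"turn":[0,0,0],"jaw":-1}
    - {"xyz":[-0.02,0,0],"turn":[0,0,0],"jaw":-1}
    - {"xyz":[-0.03,0,0],"turn":[0,0,0],"jaw":-1}
    - {"xyz":[-0.035,0,0],"turn":[0,0,0],"jaw":-1}
    - {"xyz":[-0.035,0,0],"turn":[0,0,0],"jaw":-1}
    - {"xyz":[-0.035,0,0],"turn":[0,0,0],"jaw":-1}
    - {"xyz":[-0.03,0,0],"turn":[0,0,0],"jaw":-1}
    - {"xyz":[-0.015,0,0],"turn":[0,0,0],"jaw":-1}
    - {"xyz":[0,0,0],"turn":[0,0,0],"jaw":-1}
    - {"xyz":[0,0,0],"turn":[0,0,0],"jaw":-1}

```text
t: 17.25
eef_pos: [447.9, 105.2, 342.4]
tool_rot: [0.708, -0.005, 0.706, 0.006]
ft_force: [0.2, -0.5, -2.3]
finger_gap: 34.7
```

Run:
```python
from h import *
to(467,-190);level()
```

```text
t 17.25 tcp [447.9 105.2 342.4] jawaxis [1.    0.016 0.003] down [ 0.003  0.001 -1.   ] tool shift mm [-2.000e-01 -2.955e+02  1.450e+01] gap 34.7 F [ 0.2 -0.5 -2.3]
level turn [-0.     0.003 -0.001]
```

Call:
apply_moves:
  motion:
    - {"xyz":[-0.001,-0.015,0.001],"turn":[0,0,0],"jaw":-1}
    - {"xyz":[-0.001,-0.025,0.0015],"turn":[0,0,0],"jaw":-1}
    - {"xyz":[-0.001,-0.03,0.0015],"turn":[0,0,0],"jaw":-1}
    - {"xyz":[-0.001,-0.03,0.0015],"turn":[0,0,0],"jaw":-1}
    - {"xyz":[-0.001,-0.03,0.0015],"turn":[0,0,0],"jaw":-1}
    - {"xyz":[-0.001,-0.03,0.0015],"turn":[0,0,0],"jaw":-1}
    - {"xyz":[-0.001,-0.03,0.0015],"turn":[0,0,0],"jaw":-1}
    - {"xyz":[-0.001,-0.03,0.0015],"turn":[0,0,0],"jaw":-1}
    - {"xyz":[0,-0.03,0.0015],"turn":[0,0,0],"jaw":-1}
    - {"xyz":[0,-0.02,0.001],"turn":[0,0,0],"jaw":-1}
    - {"xyz":[0,-0.01,0],"turn":[0,0,0],"jaw":-1}
    - {"xyz":[0,0,0],"turn":[0,0,0],"jaw":-1}

```text
t: 18.45
eef_pos: [459.3, -183.7, 333.8]
tool_rot: [0.7, -0.004, 0.714, 0.008]
ft_force: [-0.1, -0.3, -1.9]
finger_gap: 34.7
```

Run:
```python
from h import *
to(467,-190,121);level()
```

```text
t 18.45 tcp [ 459.3 -183.7  333.8] jawaxis [ 1.     0.018 -0.019] down [-0.019  0.006 -1.   ] tool shift mm [212.6  -7.8  11.7] gap 34.7 F [-0.1 -0.3 -1.9]
level turn [ 0.    -0.019 -0.007]
```

Call:
apply_moves:
  motion:
    - {"xyz":[0,-0.006,0.006],"turn":[0,-0.019,-0.007],"jaw":-1}
    - {"xyz":[0,0,0],"turn":[0,0,0],"jaw":-1}
    - {"xyz":[0.02,0,0],"turn":[0,0,0],"jaw":-1}
    - {"xyz":[0.03,0,0],"turn":[0,0,0],"jaw":-1}
    - {"xyz":[0.03,0,0],"turn":[0,0,0],"jaw":-1}
    - {"xyz":[0.02,0,0],"turn":[0,0,0],"jaw":-1}
    - {"xyz":[0.005,0,0],"turn":[0,0,0],"jaw":-1}
    - {"xyz":[0,0,0],"turn":[0,0,0],"jaw":-1}
    - {"xyz":[0,0,0],"turn":[0,0,0],"jaw":-1}

```text
t: 19.35
eef_pos: [467.5, -184.4, 226.7]
tool_rot: [0.709, -0.009, 0.705, 0.008]
ft_force: [-0.5, -1.0, -1.2]
finger_gap: 34.4
```

Run:
```python
from h import *
to(467,-190,121);level()
```

```text
t 19.35 tcp [ 467.5 -184.4  226.7] jawaxis [1.    0.024 0.005] down [ 0.005 -0.001 -1.   ] tool shift mm [105.8  -5.4  -1.2] gap 34.4 F [-0.5 -1.  -1.2]
level turn [0.    0.005 0.001]
```

Call:
apply_moves:
  motion:
    - {"xyz":[0,-0.005,-0.001],"turn":[0,0,0],"jaw":-1}
    - {"xyz":[0,0,0],"turn":[0,0,0],"jaw":-1}
    - {"xyz":[0.02,0,0],"turn":[0,0.003,0],"jaw":-1}
    - {"xyz":[0.025,0,0],"turn":[0,0,0],"jaw":-1}
    - {"xyz":[0.02,0,0],"turn":[0,0,0],"jaw":-1}
    - {"xyz":[0.01,0,0],"turn":[0,0,0],"jaw":-1}
    - {"xyz":[0,0,0],"turn":[0,0,0],"jaw":-1}
    - {"xyz":[0,0,0],"turn":[0,0,0],"jaw":-1}

```text
t: 20.15
eef_pos: [471.4, -192.6, 156.7]
tool_rot: [0.711, -0.01, 0.703, 0.006]
ft_force: [0.4, -0.2, -1.7]
finger_gap: 34.9
```

Run:
```python
from h import *
to(467,-190,121);level()
```

```text
t 20.15 tcp [ 471.4 -192.6  156.7] jawaxis [1.    0.023 0.012] down [ 0.012 -0.006 -1.   ] tool shift mm [35.6  3.  -4.8] gap 34.9 F [ 0.4 -0.2 -1.7]
level turn [0.    0.012 0.007]
```

Call:
apply_moves:
  motion:
    - {"xyz":[0,0.002,-0.003],"turn":[0,0.01,0.005],"jaw":-1}
    - {"xyz":[0,0,0],"turn":[0,0,0],"jaw":-1}
    - {"xyz":[0.012,0,0],"turn":[0,0,0],"jaw":-1}
    - {"xyz":[0.015,0,0],"turn":[0,0,0],"jaw":-1}
    - {"xyz":[0.003,0,0],"turn":[0,0,0],"jaw":-1}
    - {"xyz":[0,0,0],"turn":[0,0,0],"jaw":-1}
    - {"xyz":[0,0,0],"turn":[0,0,0],"jaw":-1}

```text
t: 20.85
eef_pos: [470.0, -191.4, 127.8]
tool_rot: [0.709, -0.009, 0.705, 0.007]
ft_force: [0.2, -0.7, -1.1]
finger_gap: 34.1
```

Run:
```python
from h import *
to(467,-190,121);level()
```

```text
t 20.85 tcp [ 470.  -191.4  127.8] jawaxis [1.    0.023 0.006] down [ 0.006 -0.003 -1.   ] tool shift mm [ 6.8  1.5 -3. ] gap 34.1 F [ 0.2 -0.7 -1.1]
level turn [0.    0.006 0.003]
```

Call:
apply_moves:
  motion:
    - {"xyz":[0.003,0.001,-0.003],"turn":[0,0.004,0.002],"jaw":-1}
    - {"xyz":[0.003,0,0],"turn":[0,0,0],"jaw":-1}
    - {"xyz":[0.001,0,0],"turn":[0,0,0],"jaw":-1}
    - {"xyz":[0,0,0],"turn":[0,0,0],"jaw":1}
    - {"xyz":[0,0,0],"turn":[0,0,0],"jaw":1}
    - {"xyz":[0,0,0],"turn":[0,0,0],"jaw":1}
    - {"xyz":[-0.005,0,0],"turn":[0,0,0],"jaw":1}
    - {"xyz":[-0.02,0,0],"turn":[0,0,0],"jaw":1}
    - {"xyz":[-0.035,0,0],"turn":[0,0,0],"jaw":1}
    - {"xyz":[-0.035,0,0],"turn":[0,0,0],"jaw":1}
    - {"xyz":[-0.025,0,0],"turn":[0,0,0],"jaw":1}
    - {"xyz":[0,0,0],"turn":[0,0,0],"jaw":1}

```text
t: 22.05
eef_pos: [467.1, -190.5, 248.0]
tool_rot: [0.708, -0.009, 0.706, 0.007]
ft_force: [0.5, -0.0, -0.5]
finger_gap: 91.5
```

Run:
```python
from h import *
to(455,6,250);level()
```

```text
t 22.05 tcp [ 467.1 -190.5  248. ] jawaxis [1.    0.023 0.004] down [ 0.004 -0.002 -1.   ] tool shift mm [ -2.5 196.8  -7.6] gap 91.5 F [ 0.5 -0.  -0.5]
level turn [-0.     0.004  0.002]
```

Now to the green bottle in the white well.

Call:
apply_moves:
  motion:
    - {"xyz":[-0.003,0.02,-0.001],"turn":[0,0,0],"jaw":1}
    - {"xyz":[-0.002,0.035,-0.001],"turn":[0,0,0],"jaw":1}
    - {"xyz":[-0.001,0.035,-0.001],"turn":[0,0,0],"jaw":1}
    - {"xyz":[0,0.035,-0.001],"turn":[0,0,0],"jaw":1}
    - {"xyz":[0,0.035,-0.001],"turn":[0,0,0],"jaw":1}
    - {"xyz":[0,0.025,0],"turn":[0,0,0],"jaw":1}
    - {"xyz":[0,0.008,0],"turn":[0,0,0],"jaw":1}
    - {"xyz":[0,0,0],"turn":[0,0,0],"jaw":1}
    - {"xyz":[0,0,0],"turn":[0,0,0],"jaw":1}

```text
t: 22.95
eef_pos: [456.2, 7.8, 252.4]
tool_rot: [0.709, -0.009, 0.706, 0.006]
ft_force: [0.3, 0.1, -0.1]
finger_gap: 91.4
```

Run:
```python
from h import *
to(455,6,8+81+35+2-16.6);level()
T=pose();im=read_camera('wrist');cv2.imwrite('pics/w9.png',im[:,:,::-1]);np.save('w9.npy',T)
m=mask(im,'green');k=np.zeros_like(m);k[165:230,225:295]=m[165:230,225:295]
ct=max(cv2.findContours(k,0,1)[0],key=cv2.contourArea)[:,0];print(ct.min(0),ct.max(0));q=cast('wrist',ct,142,T)[:,:2].astype(np.float32);print('cap',cv2.fitEllipse(q),q.min(0),q.max(0))
```

```text
t 22.95 tcp [456.2   7.8 252.4] jawaxis [1.    0.021 0.004] down [ 0.004 -0.003 -1.   ] tool shift mm [143.   -1.3  -1.8] gap 91.4 F [ 0.3  0.1 -0.1]
level turn [0.    0.004 0.003]
[257 176] [261 178]
cap ((458.5122375488281, 20.734886169433594), (2.2863149642944336, 4.143243312835693), 88.01165771484375) [456.50772   19.742348] [460.62454  21.86236]
```

View pics/w9.png

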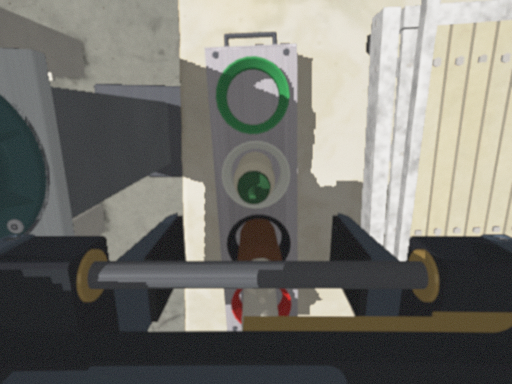

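The green cap is at (254,186), the empty green ring at (253,95) and the white ring at (255,175). The white bottle stands in the black well.

Run:
```python
from h import *
T=np.load('w9.npy');im=cv2.medianBlur(cv2.cvtColor(cv2.imread('pics/w9.png'),cv2.COLOR_BGR2RGB),3).astype(int)
def fit(y0,y1,x0,x1,z,n):
    k=np.zeros(im.shape[:2],np.uint8);g=(im[...,1]>im[...,0]*1.35+3);k[y0:y1,x0:x1]=g[y0:y1,x0:x1]
    ct=max(cv2.findContours(k,0,1)[0],key=cv2.contourArea)[:,0];q=cast('wrist',ct,z,T)[:,:2].astype(np.float32);print(n,ct.min(0),ct.max(0),cv2.fitEllipse(q),q.min(0),q.max(0))
fit(160,215,225,290,142,'cap');fit(40,145,205,300,62,'ring')
```

```text
cap [238 172] [269 202] ((453.11083984375, 10.076282501220703), (31.137086868286133, 32.10306167602539), 145.97789001464844) [436.99152    -6.2236032] [469.23102  25.97316]
ring [216  57] [289 133] ((449.2590026855469, 103.88876342773438), (87.0166015625, 87.76895141601562), 117.89961242675781) [405.2037   59.91307] [493.7867  147.11882]
```

Call:
apply_moves:
  motion:
    - {"xyz":[0,0.002,-0.003],"turn":[0,0.004,0.003],"jaw":1}
    - {"xyz":[0.02,0,0],"turn":[0,0,0],"jaw":1}
    - {"xyz":[0.03,0,0],"turn":[0,0,0],"jaw":1}
    - {"xyz":[0.03,0,0],"turn":[0,0,0],"jaw":1}
    - {"xyz":[0.025,0,0],"turn":[0,0,0],"jaw":1}
    - {"xyz":[0.01,0,0],"turn":[0,0,0],"jaw":1}
    - {"xyz":[0,0,0],"turn":[0,0,0],"jaw":1}
    - {"xyz":[0,0,0],"turn":[0,0,0],"jaw":1}

```text
t: 23.8
eef_pos: [454.3, 4.4, 135.6]
tool_rot: [0.708, -0.004, 0.706, 0.005]
ft_force: [0.3, -0.4, -0.4]
finger_gap: 91.5
```

Run:
```python
from h import *
to(453.1,9.5,110);level()
```

```text
t 23.8 tcp [454.3   4.4 135.6] jawaxis [1.    0.013 0.002] down [ 0.002  0.    -1.   ] tool shift mm [25.6  5.1 -1.2] gap 91.5 F [ 0.3 -0.4 -0.4]
level turn [ 0.     0.002 -0.   ]
```

Call:
apply_moves:
  motion:
    - {"xyz":[0.01,0.005,-0.001],"turn":[0,0,0],"jaw":1}
    - {"xyz":[0.014,0,0],"turn":[0,0,0],"jaw":1}
    - {"xyz":[0,0,0],"turn":[0,0,0],"jaw":1}
    - {"xyz":[0,0,0],"turn":[0,0,0],"jaw":-1}
    - {"xyz":[0,0,0],"turn":[0,0,0],"jaw":-1}
    - {"xyz":[0,0,0],"turn":[0,0,0],"jaw":-1}
    - {"xyz":[0,0,0],"turn":[0,0,0],"jaw":-1}
    - {"xyz":[0,0,0],"turn":[0,0,0],"jaw":-1}
    - {"xyz":[0,0,0],"turn":[0,0,0],"jaw":-1}
    - {"xyz":[0,0,0],"turn":[0,0,0],"jaw":-1}
    - {"xyz":[0,0,0],"turn":[0,0,0],"jaw":-1}
    - {"xyz":[0,0,0],"turn":[0,0,0],"jaw":-1}

```text
t: 25.0
eef_pos: [456.6, 10.1, 115.6]
tool_rot: [0.711, -0.004, 0.703, 0.004]
ft_force: [-0.9, 0.0, 1.2]
finger_gap: 31.3
```

Call:
apply_moves:
  motion:
    - {"xyz":[-0.01,0,0],"turn":[0,0,0],"jaw":-1}
    - {"xyz":[-0.015,0,0],"turn":[0,0,0],"jaw":-1}
    - {"xyz":[-0.02,0,0],"turn":[0,0,0],"jaw":-1}
    - {"xyz":[-0.02,0,0],"turn":[0,0,0],"jaw":-1}
    - {"xyz":[-0.01,0,0],"turn":[0,0,0],"jaw":-1}
    - {"xyz":[0,0,0],"turn":[0,0,0],"jaw":-1}
    - {"xyz":[0,0,0],"turn":[0,0,0],"jaw":-1}

```text
t: 25.7
eef_pos: [454.8, 10.1, 194.8]
tool_rot: [0.71, -0.004, 0.704, 0.004]
ft_force: [-0.2, -0.1, -1.8]
finger_gap: 31.3
```

Run:
```python
from h import *
to(449.2,103,111);level()
```

```text
t 25.7 tcp [454.8  10.1 194.8] jawaxis [1.    0.012 0.009] down [ 0.009  0.    -1.   ] tool shift mm [83.8 93.  -5.2] gap 31.3 F [-0.2 -0.1 -1.8]
level turn [-0.     0.009 -0.   ]
```

Run:
```python
from h import *
im=read_camera('wrist');s=read_camera('scene');a=np.hstack([cv2.resize(im[150:290,185:325],(480,480),interpolation=2),cv2.resize(s[130:230,215:280],(312,480),interpolation=2)])
cv2.imwrite('pics/w10.png',a[:,:,::-1])
```

```text
(no output)
```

View pics/w10.png

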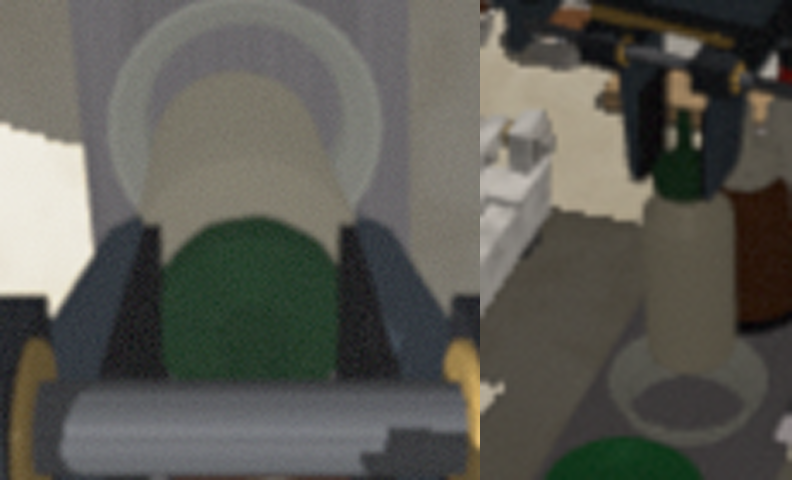

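The green bottle hangs upright with its cap squarely between the pads. On to the green well.

Call:
apply_moves:
  motion:
    - {"xyz":[-0.002,0.015,-0.001],"turn":[0,0,0],"jaw":-1}
    - {"xyz":[-0.002,0.025,-0.001],"turn":[0,0,0],"jaw":-1}
    - {"xyz":[0,0.025,-0.001],"turn":[0,0,0],"jaw":-1}
    - {"xyz":[0,0.018,0],"turn":[0,0,0],"jaw":-1}
    - {"xyz":[0,0.007,0],"turn":[0,0,0],"jaw":-1}
    - {"xyz":[0,0,0],"turn":[0,0,0],"jaw":-1}
    - {"xyz":[0,0,0],"turn":[0,0,0],"jaw":-1}

```text
t: 26.5
eef_pos: [447.6, 101.9, 193.1]
tool_rot: [0.707, -0.004, 0.707, 0.004]
ft_force: [0.3, -0.4, -1.5]
finger_gap: 31.4
```

Run:
```python
from h import *
to(449.3,104,116);level()
```

```text
t 26.5 tcp [447.6 101.9 193.1] jawaxis [ 1.     0.011 -0.001] down [-0.001 -0.001 -1.   ] tool shift mm [77.1  2.2  1.7] gap 31.4 F [ 0.3 -0.4 -1.5]
level turn [-0.    -0.001  0.001]
```

Call:
apply_moves:
  motion:
    - {"xyz":[0.01,0.002,0.002],"turn":[0,0,0],"jaw":-1}
    - {"xyz":[0.02,0,0],"turn":[0,0,0],"jaw":-1}
    - {"xyz":[0.02,0,0],"turn":[0,0,0],"jaw":-1}
    - {"xyz":[0.01,0,0],"turn":[0,0,0],"jaw":-1}
    - {"xyz":[0,0,0],"turn":[0,0,0],"jaw":-1}
    - {"xyz":[0,0,0],"turn":[0,0,0],"jaw":-1}

```text
t: 27.1
eef_pos: [450.3, 101.0, 129.1]
tool_rot: [0.707, -0.003, 0.707, 0.002]
ft_force: [-0.4, -0.0, -1.4]
finger_gap: 31.4
```

Run:
```python
from h import *
to(449.3,104,116);level()
```

```text
t 27.1 tcp [450.3 101.  129.1] jawaxis [ 1.     0.007 -0.001] down [-0.001 -0.001 -1.   ] tool shift mm [13.1  3.  -0.9] gap 31.4 F [-0.4 -0.  -1.4]
level turn [ 0.    -0.001  0.001]
```

Call:
apply_moves:
  motion:
    - {"xyz":[0.004,0.003,-0.001],"turn":[0,0,0],"jaw":-1}
    - {"xyz":[0.005,0,0],"turn":[0,0,0],"jaw":-1}
    - {"xyz":[0,0,0],"turn":[0,0,0],"jaw":-1}
    - {"xyz":[0.002,0,0],"turn":[0,0,0],"jaw":-1}
    - {"xyz":[0,0,0],"turn":[0,0,0],"jaw":-1}

```text
t: 27.6
eef_pos: [450.6, 104.4, 119.2]
tool_rot: [0.708, -0.003, 0.706, 0.002]
ft_force: [-0.2, -1.2, -2.0]
finger_gap: 31.3
```

Call:
apply_moves:
  motion:
    - {"xyz":[0.003,0,-0.001],"turn":[0,0,0],"jaw":-1}
    - {"xyz":[0,0,0],"turn":[0,0,0],"jaw":-1}
    - {"xyz":[0,0,0],"turn":[0,0,0],"jaw":1}
    - {"xyz":[0,0,0],"turn":[0,0,0],"jaw":1}
    - {"xyz":[0,0,0],"turn":[0,0,0],"jaw":1}
    - {"xyz":[-0.005,0,0],"turn":[0,0,0],"jaw":1}
    - {"xyz":[-0.02,0,0],"turn":[0,0,0],"jaw":1}
    - {"xyz":[-0.035,0,0],"turn":[0,0,0],"jaw":1}
    - {"xyz":[-0.035,0,0],"turn":[0,0,0],"jaw":1}
    - {"xyz":[-0.03,0,0],"turn":[0,0,0],"jaw":1}
    - {"xyz":[0,0,0],"turn":[0,0,0],"jaw":1}

```text
t: 28.7
eef_pos: [449.2, 104.5, 247.8]
tool_rot: [0.708, -0.003, 0.706, 0.002]
ft_force: [-0.1, -0.3, -0.4]
finger_gap: 91.3
```

Run:
```python
from h import *
to(461.5,-93);level()
```

```text
t 28.7 tcp [449.2 104.5 247.8] jawaxis [1.    0.007 0.003] down [ 0.003 -0.001 -1.   ] tool shift mm [   0.2 -197.6   10.9] gap 91.3 F [-0.1 -0.3 -0.4]
level turn [-0.     0.003  0.001]
```

Call:
apply_moves:
  motion:
    - {"xyz":[-0.002,-0.02,0.001],"turn":[0,0,0],"jaw":1}
    - {"xyz":[-0.002,-0.035,0.002],"turn":[0,0,0],"jaw":1}
    - {"xyz":[0,-0.035,0.002],"turn":[0,0,0],"jaw":1}
    - {"xyz":[0,-0.035,0.002],"turn":[0,0,0],"jaw":1}
    - {"xyz":[0,-0.035,0.002],"turn":[0,0,0],"jaw":1}
    - {"xyz":[0,-0.025,0.001],"turn":[0,0,0],"jaw":1}
    - {"xyz":[0,-0.01,0],"turn":[0,0,0],"jaw":1}
    - {"xyz":[0,0,0],"turn":[0,0,0],"jaw":1}
    - {"xyz":[0,0,0],"turn":[0,0,0],"jaw":1}

```text
t: 29.6
eef_pos: [459.9, -96.2, 251.5]
tool_rot: [0.709, -0.003, 0.706, 0.003]
ft_force: [0.3, 0.6, 0.4]
finger_gap: 91.3
```

Run:
```python
from h import *
T=pose();im=read_camera('wrist');cv2.imwrite('pics/w11.png',im[:,:,::-1]);np.save('w11.npy',T)
disc(im,T,(257,193),159.5)
to(462,-95,127);level()
```

```text
disc px [291.7 148.5] world [393.3 -51.7] axes [249.2 647.8]
t 29.65 tcp [459.9 -96.  251.5] jawaxis [1.    0.009 0.004] down [ 0.004  0.    -1.   ] tool shift mm [124.6   1.    1.6] gap 91.0 F [ 0.3 -0.4  0.4]
level turn [-0.     0.004 -0.   ]
```

View pics/w11.png

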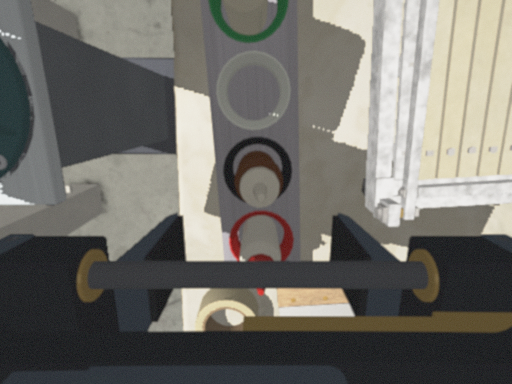

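The white cap is centred at about (259,188) in the black ring. The white well is empty at (253,91), the red bottle is in the red ring, and the green bottle's base is in the green ring.

Run:
```python
from h import *
T=np.load('w11.npy')
print(cast('wrist',[[259,189],[238,188],[280,188],[259,207]],159.5,T).round(1),'white ring',cast('wrist',[[253.5,91],[253,52],[253,130]],62,T).round(1))
```

```text
[[ 462.3  -91.   159.5]
 [ 441.8  -90.2  159.5]
 [ 482.8  -89.8  159.5]
 [ 462.5 -109.4  159.5]] white ring [[455.5   6.2  62. ]
 [454.7  48.9  62. ]
 [455.1 -39.6  62. ]]
```

Call:
apply_moves:
  motion:
    - {"xyz":[0,0.005,0.002],"turn":[0,0.003,0],"jaw":1}
    - {"xyz":[0.02,0,0],"turn":[0,0,0],"jaw":1}
    - {"xyz":[0.03,0,0],"turn":[0,0,0],"jaw":1}
    - {"xyz":[0.03,0,0],"turn":[0,0,0],"jaw":1}
    - {"xyz":[0.02,0,0],"turn":[0,0,0],"jaw":1}
    - {"xyz":[0,0,0],"turn":[0,0,0],"jaw":1}
    - {"xyz":[0,0,0],"turn":[0,0,0],"jaw":1}

```text
t: 30.35
eef_pos: [464.2, -83.5, 150.1]
tool_rot: [0.708, -0.006, 0.706, 0.006]
ft_force: [-0.4, -0.4, 0.6]
finger_gap: 91.2
```

Run:
```python
from h import *
to(462.3,-91.5,126);level()
```

```text
t 30.35 tcp [464.2 -83.5 150.1] jawaxis [1.    0.017 0.004] down [ 0.004  0.    -1.   ] tool shift mm [24.1 -7.9 -2.1] gap 91.2 F [-0.4 -0.4  0.6]
level turn [-0.     0.004  0.   ]
```

Call:
apply_moves:
  motion:
    - {"xyz":[0.01,-0.007,-0.002],"turn":[0,0,0],"jaw":1}
    - {"xyz":[0.011,0,0],"turn":[0,0,0],"jaw":1}
    - {"xyz":[0,0,0],"turn":[0,0,0],"jaw":1}
    - {"xyz":[0,0,0],"turn":[0,0,0],"jaw":-1}
    - {"xyz":[0,0,0],"turn":[0,0,0],"jaw":-1}
    - {"xyz":[0,0,0],"turn":[0,0,0],"jaw":-1}
    - {"xyz":[0,0,0],"turn":[0,0,0],"jaw":-1}
    - {"xyz":[0,0,0],"turn":[0,0,0],"jaw":-1}
    - {"xyz":[0,0,0],"turn":[0,0,0],"jaw":-1}
    - {"xyz":[0,0,0],"turn":[0,0,0],"jaw":-1}
    - {"xyz":[0,0,0],"turn":[0,0,0],"jaw":-1}
    - {"xyz":[0,0,0],"turn":[0,0,0],"jaw":-1}

```text
t: 31.55
eef_pos: [464.5, -91.1, 131.1]
tool_rot: [0.71, -0.007, 0.704, 0.006]
ft_force: [-0.1, 0.3, 0.7]
finger_gap: 36.6
```

Call:
apply_moves:
  motion:
    - {"xyz":[-0.01,0,0],"turn":[0,0,0],"jaw":-1}
    - {"xyz":[-0.015,0,0],"turn":[0,0,0],"jaw":-1}
    - {"xyz":[-0.02,0,0],"turn":[0,0,0],"jaw":-1}
    - {"xyz":[-0.02,0,0],"turn":[0,0,0],"jaw":-1}
    - {"xyz":[-0.01,0,0],"turn":[0,0,0],"jaw":-1}
    - {"xyz":[0,0,0],"turn":[0,0,0],"jaw":-1}
    - {"xyz":[0,0,0],"turn":[0,0,0],"jaw":-1}

```text
t: 32.25
eef_pos: [462.7, -90.7, 210.3]
tool_rot: [0.71, -0.006, 0.704, 0.006]
ft_force: [-0.4, -0.6, -2.1]
finger_gap: 37.0
```

Run:
```python
from h import *
to(455.2,5);level()
```

```text
t 32.25 tcp [462.7 -90.7 210.3] jawaxis [1.    0.017 0.007] down [ 0.007 -0.001 -1.   ] tool shift mm [-0.1 95.9 -5.9] gap 37.0 F [-0.4 -0.6 -2.1]
level turn [0.    0.007 0.001]
```

Call:
apply_moves:
  motion:
    - {"xyz":[-0.002,0.015,-0.001],"turn":[0,0,0],"jaw":-1}
    - {"xyz":[-0.002,0.025,-0.001],"turn":[0,0,0],"jaw":-1}
    - {"xyz":[0,0.025,-0.001],"turn":[0,0,0],"jaw":-1}
    - {"xyz":[0,0.018,0],"turn":[0,0,0],"jaw":-1}
    - {"xyz":[0,0.009,0],"turn":[0,0,0],"jaw":-1}
    - {"xyz":[0,0,0],"turn":[0,0,0],"jaw":-1}
    - {"xyz":[0,0,0],"turn":[0,0,0],"jaw":-1}

```text
t: 32.95
eef_pos: [455.1, 3.8, 208.8]
tool_rot: [0.707, -0.006, 0.707, 0.006]
ft_force: [-0.3, -1.4, -3.2]
finger_gap: 36.3
```

Run:
```python
from h import *
to(455.2,5.5,132);level()
```

```text
t 32.95 tcp [455.1   3.8 208.8] jawaxis [ 1.     0.017 -0.001] down [-0.001 -0.    -1.   ] tool shift mm [76.8  1.7  0.2] gap 36.3 F [-0.3 -1.4 -3.2]
level turn [-0.    -0.001  0.   ]
```

Call:
apply_moves:
  motion:
    - {"xyz":[0.01,0.002,0],"turn":[0,0,0],"jaw":-1}
    - {"xyz":[0.02,0,0],"turn":[0,0,0],"jaw":-1}
    - {"xyz":[0.02,0,0],"turn":[0,0,0],"jaw":-1}
    - {"xyz":[0.01,0,0],"turn":[0,0,0],"jaw":-1}
    - {"xyz":[0,0,0],"turn":[0,0,0],"jaw":-1}
    - {"xyz":[0,0,0],"turn":[0,0,0],"jaw":-1}

```text
t: 33.55
eef_pos: [455.3, 3.1, 144.7]
tool_rot: [0.707, -0.005, 0.707, 0.004]
ft_force: [0.8, 0.3, -1.1]
finger_gap: 36.4
```

Run:
```python
from h import *
to(455.2,5.5,131);level()
```

```text
t 33.55 tcp [455.3   3.1 144.7] jawaxis [ 1.     0.013 -0.001] down [-0.001 -0.001 -1.   ] tool shift mm [13.7  2.4 -0.1] gap 36.4 F [ 0.8  0.3 -1.1]
level turn [ 0.    -0.001  0.001]
```

Call:
apply_moves:
  motion:
    - {"xyz":[0.005,0.002,0],"turn":[0,0,0],"jaw":-1}
    - {"xyz":[0.005,0,0],"turn":[0,0,0],"jaw":-1}
    - {"xyz":[0,0,0],"turn":[0,0,0],"jaw":-1}
    - {"xyz":[0.002,0,0],"turn":[0,0,0],"jaw":-1}
    - {"xyz":[0,0,0],"turn":[0,0,0],"jaw":-1}

```text
t: 34.05
eef_pos: [456.5, 5.0, 133.5]
tool_rot: [0.708, -0.005, 0.706, 0.004]
ft_force: [-0.9, -0.1, -2.2]
finger_gap: 37.1
```

Call:
apply_moves:
  motion:
    - {"xyz":[0.002,0,-0.001],"turn":[0,0,0],"jaw":-1}
    - {"xyz":[0,0,0],"turn":[0,0,0],"jaw":-1}
    - {"xyz":[0,0,0],"turn":[0,0,0],"jaw":1}
    - {"xyz":[0,0,0],"turn":[0,0,0],"jaw":1}
    - {"xyz":[0,0,0],"turn":[0,0,0],"jaw":1}
    - {"xyz":[-0.005,0,0],"turn":[0,0,0],"jaw":1}
    - {"xyz":[-0.02,0,0],"turn":[0,0,0],"jaw":1}
    - {"xyz":[-0.035,0,0],"turn":[0,0,0],"jaw":1}
    - {"xyz":[-0.035,0,0],"turn":[0,0,0],"jaw":1}
    - {"xyz":[-0.035,0,0],"turn":[0,0,0],"jaw":1}
    - {"xyz":[-0.03,0,0],"turn":[0,0,0],"jaw":1}
    - {"xyz":[0,0,0],"turn":[0,0,0],"jaw":1}

```text
t: 35.25
eef_pos: [454.8, 5.2, 300.5]
tool_rot: [0.708, -0.005, 0.706, 0.004]
ft_force: [0.2, 0.8, -0.8]
finger_gap: 91.2
```

Run:
```python
from h import *
to(455,0);np.save('w12.npy',pose())
w=read_camera('wrist');s=read_camera('scene');cv2.imwrite('pics/w12.png',w[:,:,::-1]);cv2.imwrite('pics/s12.png',s[:,:,::-1])
a=np.hstack([w,cv2.resize(s[120:280,120:340],(280,384))[:, :280]]);a=np.hstack([w[:,150:420],cv2.resize(s[125:275,140:345],(525,384),interpolation=2)])
cv2.imwrite('pics/f.png',a[:,:,::-1])
```

```text
t 35.25 tcp [454.8   5.2 300.5] jawaxis [1.    0.013 0.003] down [ 0.003 -0.001 -1.   ] tool shift mm [ 0.  -5.2  0.1] gap 91.2 F [ 0.2  0.8 -0.8]
```

View pics/f.png

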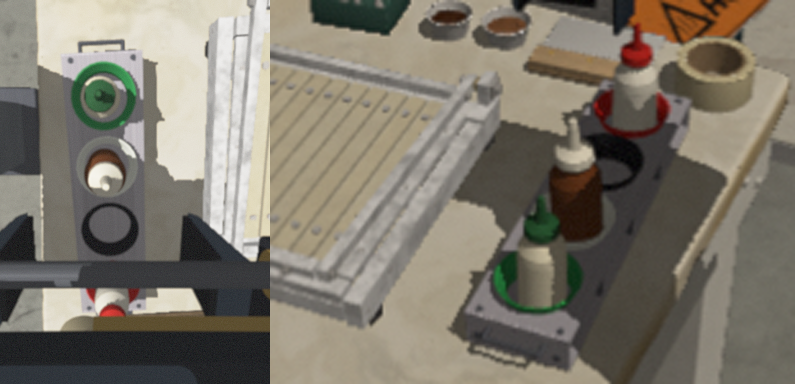

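Run:
```python
from h import *
T=np.load('w12.npy')
print('white cap',cast('wrist',[[255,169]],159.5,T).round(1),'green cap',cast('wrist',[[250,96]],142,T).round(1))
job_done();print(get_obs()['t'])
```

```text
white cap [[452.9  21.2 159.5]] green cap [[446.4  99.9 142. ]]
the job is handed in; nothing more can be done
the job is handed in; nothing more can be done
```

I moved the bottles white → black well, red → red well, green → green well, then white → white well, and handed the job in at about 35 s of the 104 s allowed.

- **Last pictures (wrist and scene):** each bottle stands upright in the well of its own colour. The black well is empty, the gripper is open and clear above the caddy, and the roll of tape stands where it did. The cup was outside these last views, but the arm never went near it.
- **A check that disagreed:** my last cast of the white cap gave y ≈ 21 mm, against a well centre of about 6 mm. I read that pixel by eye and I think it was wrong. The bottle was released at TCP y ≈ 5, and the well leaves it only about 6 mm of play. I did not re-measure it before handing in. The green cap came out about 5 mm from its well axis. I did not measure red again after releasing it within about 3 mm of its well axis.
- **Tool data:** the first two closes missed the cap. Triangulation put the fingertips about 17 mm behind the reported TCP, where the tool data says 14 mm ahead. I corrected the grasp height and all four grasps then held.

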